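Square up the slide carriers and set them out at their bottles

ROBOT

A 7-joint arm with a two-finger parallel gripper is mounted at the origin on a cart in front of the work surface, level with it; the furniture and walls round the work are solid. World frame = base frame: x ahead of the robot, y to its left, z up, the work surface at z = 0. Lengths are in m, angles in rad, forces in N, time in s.
With the tool pointing down it reaches from about 0.425 to 0.925 m from the base axis. Payload 6.8 kg.
Tool frame: the origin (TCP) lies at the very end of the fingers, on their centre line; the grasp point (between the pads) lies 19 mm behind it; z points along the fingers, y is the line along which they close (so a half turn about z gives the same grasp; the last joint's range is limited). The gripper opens to 85 mm and grips with 20 to 120 N. Pads are 22 mm wide; open, the fingers measure 114 mm over their backs; the gripper's body (76 mm by 85 mm) begins 54 mm behind the grasp point. The pads swing forward as they close: fully open they stand 13 mm farther back than shut.
Start: joints at [-1.432, 0.477, 0.022, 1.555, -0.011, 1.109, -0.083], TCP at [0.165, 0.655, 0.231] pointing down, gripper open.
Joint ranges: [-2.96, 2.96], [-0.34, 2.1], [-1.41, 1.46], [0.24, 2.44], [-1.37, 4.51], [0.17, 1.92], [-2.96, 2.96]. Speed limits (rad/s): [2.39, 2.39, 3.14, 3.14, 3.14, 3.14, 3.14].

INTERFACE

Orientations are given as a rotation vector (axis times angle).
In Python, from bench import get_obs, grab_frame, hand_in gives the robot as it stands.
- The arm moves only by the tool drive_tool, never from a script. Its argument "rows" is a list of rows, each an object with "offset": the shift along the tool's x, y, z as a fraction of full scale, a list of three; "rotation": the turn, a rotation vector about the tool's x, y, z as a fraction of full scale, a list of three; "claw": the opening, from 0 (shut) to 1 (fully open). In form: [{"offset": [tx, ty, tz], "rotation": [wx, wy, wz], "claw": claw}, ...]. A call has 1 to 20 rows; each row is the pose to reach, as a shift and turn from the pose commanded when the call began, along the tool's axes at that moment; what a row does not reach only later rows make up. Full scale, the value 1, is 0.15 m for a shift and 2 rad for a turn. A row lasts 1/12 s, in which the tool goes at most 41.7 mm and 7.16 degrees, less where a joint would pass 70% of its speed; a pose out of reach is approached as far as the arm can. A call with a number of a shift or a turn outside -1 to 1 is refused whole. A call with a gripper value outside its range is refused whole. The fingers move at their own pace and stop on an object; "force" is the grip in N (left out, the last holds). Time passes only in rows, so rows that repeat a pose let the fingers close. It gives the time, the measured TCP pose, the force, the opening and the grip force at its end, in the units of the state.
- get_obs(): the state, without advancing time (a new reading comes with each control period).
- grab_frame(name): name is "scene" or "side" or "wrist"; returns a dict with "frame" (480x640x3 uint8, red, green, blue), "z_map" (480x640 float32, m along the optical axis (not along the pixel's ray), 0 where there is no reading), "vfov" (degrees; the focal length in pixels is half the picture's height over the tangent of half this angle, whatever the lens; pixels are square), "cx", "cy" (the principal point, pixels), "R" (3x3) and "t" (3): a world point X has camera coordinates R X + t. Camera axes: x right, y down, z forward; pixel columns grow to the right and rows downward; lengths in m; the calibration is good to about 2 mm. A picture is of the moment at which its call begins.
- hand_in(): hands the job in; it is judged then, once.
The state is a dict: "clock": time; "joints": joint angles; "qvel": joint speeds; "tau": joint torques, N m; "tcp_pos": TCP position; "orientation": TCP orientation; "contact_force": force on the tool from outside, world axes, zero at the start; "moment": the same for the moment, N m; "grip_width": finger opening in m; "gripper_force": force on a finger pad.
Only numpy, scipy, OpenCV 4.12 (cv2) and the standard library are available. Lean on these libraries where they do the work, as an engineer would, in place of code of your own. Each camera call takes 0.05 s, during which the arm holds its last target. There are 200 camera calls.

TASK

Set out the two or three aluminium slide carriers, each in front of its own bottle (between bottle and robot): the longest, four-window carrier at the tallest bottle, the three-window one at the middle-height bottle, the shortest, two-window one at the lowest bottle. Deal with them one at a time from longest to shortest: push the carrier flat into the inside corner of the squaring stop, long side along the short fence, until it touches both fences, grip it there, and lay it flat on the worktop with its length pointing straight to the back of the bench, one end centred on the bottle with a gap of 2 cm, before you fetch the next. Leave the timer, tape roll and wooden case where they are.

Things in the scene. Friction and masses are not known exactly. Their poses are not given: they have to be found in the camera images.
- carrier_long: the longest slide carrier: a loose flat aluminium plate 150 x 50 x 10 mm with four glazed windows in a row; solid, 160 g. Origin at the centre of its underside, x along its length, y across, z up; its two ends are alike. May be absent (None).
- long_aim_a (a point): imaginary point on that carrier's long centre line at its own x = +111.5 mm, y = z = 0, which is 20 mm plus the bottle's radius beyond its +x end: when the carrier is rightly placed with this end towards the bottle, it lies on the axis of bottle_tall
- long_aim_b (a point): imaginary point on that carrier's long centre line at its own x = -111.5 mm, y = z = 0, which is 20 mm plus the bottle's radius beyond its -x end: when the carrier is rightly placed with this end towards the bottle, it lies on the axis of bottle_tall
- carrier_mid: the middle-length slide carrier: a loose flat aluminium plate 125 x 50 x 10 mm with three glazed windows in a row; solid, 133 g. Origin at the centre of its underside, x along its length, y across, z up; its two ends are alike. May be absent (None).
- mid_aim_a (a point): imaginary point on that carrier's long centre line at its own x = +95.5 mm, y = z = 0, which is 20 mm plus the bottle's radius beyond its +x end: when the carrier is rightly placed with this end towards the bottle, it lies on the axis of bottle_medium
- mid_aim_b (a point): imaginary point on that carrier's long centre line at its own x = -95.5 mm, y = z = 0, which is 20 mm plus the bottle's radius beyond its -x end: when the carrier is rightly placed with this end towards the bottle, it lies on the axis of bottle_medium
- carrier_short: the shortest slide carrier: a loose flat aluminium plate 100 x 50 x 10 mm with two glazed windows in a row; solid, 106 g. Origin at the centre of its underside, x along its length, y across, z up; its two ends are alike. May be absent (None).
- short_aim_a (a point): imaginary point on that carrier's long centre line at its own x = +81.5 mm, y = z = 0, which is 20 mm plus the bottle's radius beyond its +x end: when the carrier is rightly placed with this end towards the bottle, it lies on the axis of bottle_low
- short_aim_b (a point): imaginary point on that carrier's long centre line at its own x = -81.5 mm, y = z = 0, which is 20 mm plus the bottle's radius beyond its -x end: when the carrier is rightly placed with this end towards the bottle, it lies on the axis of bottle_low
- bottle_tall: the brown dropper bottle with a black teat, the tallest of the three: 33 mm in diameter, 104 mm tall, stuck down to the worktop. Origin at the centre of its base. The long carrier belongs to it.
- bottle_medium: the small white bottle with a long black cap, middle height of the three: 26 mm in diameter, 66 mm tall, stuck down to the worktop. Origin at the centre of its base. The mid carrier belongs to it.
- bottle_low: the small white bottle with a green cap, the lowest of the three: 23 mm in diameter, 50 mm tall, stuck down to the worktop. Origin at the centre of its base. The short carrier belongs to it.
- squaring_stop: grey metal L of two fences fixed to the worktop, 18 mm high, 14 mm thick. Origin: inside corner, on the worktop. End fence: inner face x = 0, y from -14 to 64 mm. Short side fence: inner face y = 0, x from -28 to 0 mm. A squared carrier lies with its length along x, centre at x = -half its length, y = 25 mm; beyond x = -28 mm both its sides are free for fingers.
- bench (a point): fixed point in the middle of the free worktop; x points straight away from the robot to the back of the bench (the front edge runs along y), z up. Beware of the tall fixed things round the work: a microscope to the left (world y > 0.37 where x > 0.48; the arm starts close to it, so draw away first), a computer tower to the right (y < -0.40, x > 0.45), a monitor stand behind (x > 0.68)
- timer: bystander, leave alone: bench timer lying flat, 66 x 64 x 17 mm, origin under its centre
- tape_roll: bystander, leave alone: roll of brown tape lying flat, 96 mm across, 48 mm high, origin under its centre
- micrometer_case: bystander, leave alone: brown wooden case, 48 x 98 x 21 mm, origin under its centre
There are look-alikes about, which are no part of the job. Leave any purple or red look-alike of the bottle_tall alone.

How it is judged:
By the outcome, as a careful person would: the job done as asked, in the order asked, and still so for the second after the job is handed in, with the robot touching nothing.
Of carrier_long, carrier_mid, carrier_short only 2 to 3 are there at a start; the rules pass over those that are not, and their reading is None.
At some moment in a run one of carrier_long, carrier_mid, carrier_short may be knocked a few centimetres aside while the robot is not near it.
Once in a run the grip may slacken for a moment while it holds something.
It also fails if it takes over 210 s, if anything falls off the work surface, if the arm or the gripper's body presses on something with over 40 N, if the wrist force passes 120 N, or if a joint passes its speed limit or range.

## Working session

There is one attempt and no reset: what is moved stays moved. The work goes in short steps, Python scripts to look and compute and a tool call to move; the robot and the scene stay as the last step left them, time stands still between calls to the robot, and variables do not carry over. Pictures are saved under pics/ and viewed, at most 14 in all, crops included, and the job is handed in when it is done.

Besides the shell and the picture viewer there is one more tool, called after "Emit:" as name(argument=value, ...) on one line, values as JSON. drive_tool: Moves the arm, as the interface text tells. Its arguments: {"type":"object","properties":{"rows":{"type":"array","items":{"type":"object","properties":{"offset":{"type":"array","items":{"type":"number"}},"rotation":{"type":"array","items":{"type":"number"}},"claw":{"type":"number"}}}},"force":{"type":"number"}},"required":["rows"]}

```bash
ls; mkdir -p pics
cat > h.py <<'E'
import numpy as np, cv2
from bench import get_obs, grab_frame, hand_in
from scipy.spatial.transform import Rotation as Ro
def cam(n):
    f=grab_frame(n); f['f']=240/np.tan(np.radians(f['vfov'])/2); f['R']=np.array(f['R']); f['t']=np.array(f['t']); return f
def save(f,p): cv2.imwrite(p,f['frame'][:,:,::-1])
def ray(f,uv,z):
    uv=np.atleast_2d(uv).astype(float)
    d=np.c_[(uv[:,0]-f['cx'])/f['f'],(uv[:,1]-f['cy'])/f['f'],np.ones(len(uv))]@f['R']
    c=-f['R'].T@f['t']
    return c+d*((z-c[2])/d[:,2])[:,None]
def proj(f,X):
    X=np.atleast_2d(X)@f['R'].T+f['t']; return np.c_[X[:,0]/X[:,2]*f['f']+f['cx'],X[:,1]/X[:,2]*f['f']+f['cy']]
def cloud(f):
    z=f['z_map']; v,u=np.mgrid[:480,:640]
    P=np.stack([(u-f['cx'])/f['f']*z,(v-f['cy'])/f['f']*z,z],-1)
    P=(P-f['t'])@f['R']; P[z==0]=np.nan; return P
E
python3 - <<'E'
from h import *
o=get_obs(); print({k:np.round(v,3) for k,v in o.items()})
for n in('scene','side','wrist'):
    f=cam(n); save(f,f'pics/{n}0.png'); print(n,f['vfov'],f['cx'],f['cy'],np.round(-f['R'].T@f['t'],3),np.round(f['R'][2],2))
E
```

```text
pics
{'clock': np.float64(0.0), 'joints': array([-1.432,  0.478,  0.022,  1.556, -0.012,  1.109, -0.083]), 'qvel': array([-0.001,  0.   ,  0.   ,  0.   ,  0.   ,  0.002,  0.002]), 'tau': array([ 2.0000e-03, -5.9644e+01,  1.6080e+00, -2.8118e+01,  1.2000e-02,
        9.0000e-03,  0.0000e+00]), 'tcp_pos': array([0.165, 0.654, 0.23 ]), 'orientation': array([-3.870e-01, -3.118e+00,  3.000e-03]), 'contact_force': array([ 0.922, -0.015, -0.75 ]), 'moment': array([ 0.055,  0.005, -0.021]), 'gripper_force': np.float64(0.0), 'grip_width': np.float64(0.085)}
scene 43.90434636723451 323.25828167760096 243.0363008061668 [-0.517  0.573  1.11 ] [ 0.66 -0.35 -0.66]
side 45.478130076443236 312.18182957159536 238.5897230681546 [-0.152  0.07   1.39 ] [ 0.47 -0.06 -0.88]
wrist 65.58958243209877 323.2952646859864 240.82211885924534 [0.084 0.674 0.374] [ 0.32 -0.08 -0.94]
```

View pics/scene0.png

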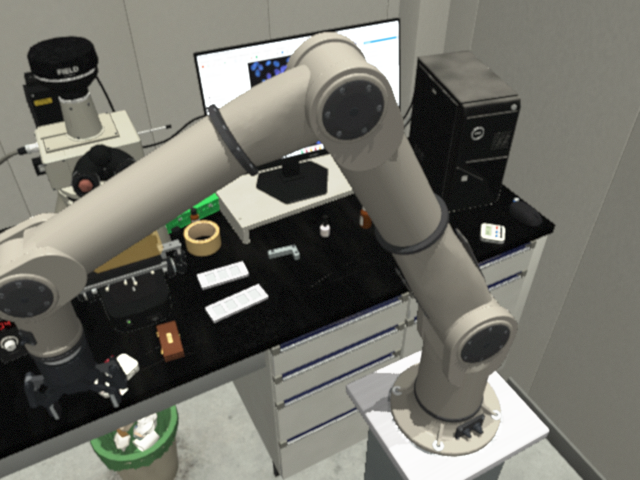

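View pics/side0.png

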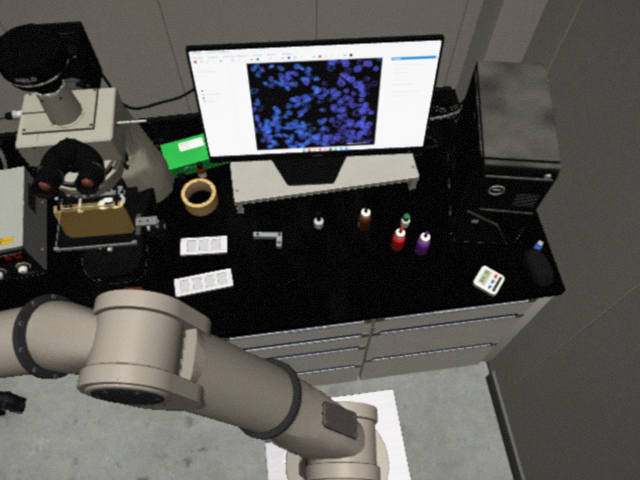

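Side view: carriers lie at (203,282) and (204,245), the stop at (268,238), and bottles at (319,222), (365,219) and (405,220). The red (399,239) and purple (423,243) ones are look-alikes, and something small and brown stands by the tape at (200,172). I'll confirm with enlarged crops.

Run:
```python
from h import *
f=cam('side'); I=f['frame'][:,:,::-1]
a=cv2.resize(I[150:300,165:305],None,fx=4,fy=4,interpolation=cv2.INTER_CUBIC)[:600]
b=cv2.resize(I[190:300,300:500],None,fx=4,fy=4,interpolation=cv2.INTER_CUBIC)
cv2.imwrite('pics/cA.png',a);cv2.imwrite('pics/cB.png',b)
P=cloud(f)
g=I.min(2)
m=((g>120)&(np.abs(P[...,2]-0.01)<0.03)&(P[...,0]>0.3)&(P[...,0]<0.68)).astype(np.uint8)
m[:,:170]=0;m[:,250:]=0
m=cv2.morphologyEx(m,cv2.MORPH_CLOSE,np.ones((5,5)))
for c in cv2.findContours(m,0,2)[0]:
    if cv2.contourArea(c)<150: continue
    W=ray(f,c[:,0,:],0.010)[:,:2]
    r=cv2.minAreaRect((W*1000).astype(np.float32)); print(r, np.nanmedian(P[m>0][:,2]))
for n,(u,v) in dict(wb=(319,222),br=(365,215),gr=(405,220),red=(399,239),pur=(423,243),near=(200,172),stopc=(281,236)).items():
    print(n,np.round(P[v-2:v+3,u-2:u+3].reshape(-1,3)[::8],3).tolist())
```

```text
((486.0738220214844, 281.42987060546875), (52.52466583251953, 151.35415649414062), 5.022518634796143) 0.00870401011206263
((595.9249267578125, 277.19061279296875), (125.28694915771484, 52.74365234375), 86.2266845703125) 0.00870401011206263
wb [[0.616, -0.038, 0.04], [0.62, -0.047, 0.025], [0.614, -0.04, 0.026], [0.611, -0.049, 0.023]]
br [[0.601, -0.159, 0.075], [0.595, -0.166, 0.079], [0.59, -0.16, 0.077], [0.589, -0.168, 0.073]]
gr [[0.594, -0.272, 0.034], [0.585, -0.277, 0.044], [0.588, -0.274, 0.028], [0.583, -0.282, 0.028]]
red [[0.522, -0.237, 0.066], [0.519, -0.244, 0.064], [0.518, -0.24, 0.055], [nan, nan, nan]]
pur [[0.504, -0.298, 0.062], [0.496, -0.302, 0.07], [0.495, -0.298, 0.062], [0.495, -0.307, 0.055]]
near [[0.821, 0.276, 0.044], [0.825, 0.27, 0.031], [0.82, 0.276, 0.03], [0.818, 0.268, 0.027]]
stopc [[0.594, 0.069, 0.025], [0.604, 0.061, 0.001], [0.592, 0.067, 0.012], [0.591, 0.059, 0.006]]
```

View pics/cA.png

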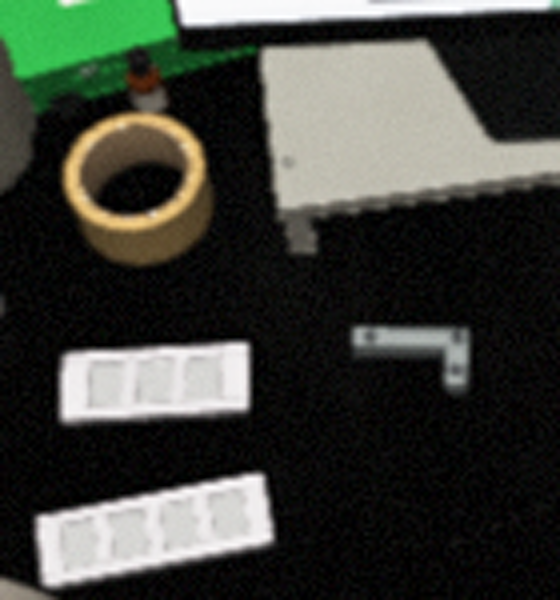

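View pics/cB.png

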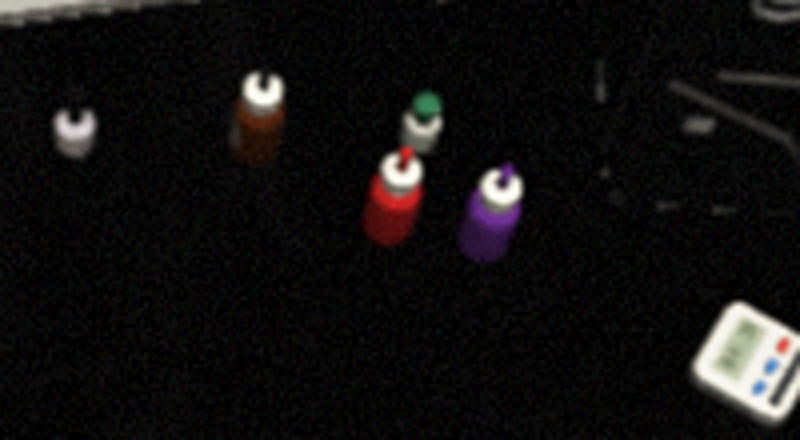

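The candidates are:
- **bottle_tall:** brown with black teat at side (365,219). Red and purple are look-alikes, and the brown item at (200,172) is part of the background.
- **bottle_medium:** white with black cap at (319,222).
- **bottle_low:** white with green cap at (405,220).

The crops confirm these. They also show a four-window carrier (long) at (203,282) and a three-window one (mid) at (204,245), with no short carrier so far. I'll draw the arm clear first.

Emit:
drive_tool(rows=[{"offset":[-0.75,-0.85,-0.05],"rotation":[0,0,0],"claw":1},{"offset":[-0.75,-0.85,-0.05],"rotation":[0,0,0],"claw":1},{"offset":[-0.75,-0.85,-0.05],"rotation":[0,0,0],"claw":1},{"offset":[-0.75,-0.85,-0.05],"rotation":[0,0,0],"claw":1},{"offset":[-0.75,-0.85,-0.05],"rotation":[0,0,0],"claw":1},{"offset":[-0.75,-0.85,-0.05],"rotation":[0,0,0],"claw":1},{"offset":[-0.75,-0.85,-0.05],"rotation":[0,0,0],"claw":1}])

```text
clock: 0.78
tcp_pos: [0.2426, 0.5039, 0.2391]
orientation: [-0.387, -3.117, -0.002]
contact_force: [-0.1, -0.6, 0.0]
grip_width: 0.0854
gripper_force: 0.0
```

Emit:
drive_tool(rows=[{"offset":[-0.75,-0.85,-0.05],"rotation":[0,0,0],"claw":1},{"offset":[-0.75,-0.85,-0.05],"rotation":[0,0,0],"claw":1},{"offset":[-0.75,-0.85,-0.05],"rotation":[0,0,0],"claw":1},{"offset":[-0.75,-0.85,-0.05],"rotation":[0,0,0],"claw":1},{"offset":[-0.75,-0.85,-0.05],"rotation":[0,0,0],"claw":1},{"offset":[-0.75,-0.85,-0.05],"rotation":[0,0,0],"claw":1},{"offset":[-0.75,-0.85,-0.05],"rotation":[0,0,0],"claw":1}])

```text
clock: 1.37
tcp_pos: [0.3201, 0.3542, 0.2464]
orientation: [-0.384, -3.118, -0.002]
contact_force: [-0.8, 0.2, 1.2]
grip_width: 0.0852
gripper_force: 0.0
```

Emit:
drive_tool(rows=[{"offset":[-0.75,-0.85,-0.05],"rotation":[0,0,-0.12],"claw":1},{"offset":[-0.75,-0.85,-0.05],"rotation":[0,0,-0.12],"claw":1},{"offset":[-0.75,-0.85,-0.05],"rotation":[0,0,-0.12],"claw":1},{"offset":[-0.75,-0.85,-0.05],"rotation":[0,0,-0.12],"claw":1},{"offset":[-0.75,-0.85,-0.05],"rotation":[0,0,-0.12],"claw":1},{"offset":[-0.75,-0.85,-0.05],"rotation":[0,0,-0.12],"claw":1},{"offset":[-0.75,-0.85,-0.05],"rotation":[0,0,-0.12],"claw":1}])

```text
clock: 1.95
tcp_pos: [0.3986, 0.2033, 0.2538]
orientation: [0.008, 3.141, 0.001]
contact_force: [-0.7, 0.3, 0.5]
grip_width: 0.0854
gripper_force: 0.0
```

Run:
```python
from h import *
f=cam('wrist'); save(f,'pics/w1.png'); g=cam('scene'); save(g,'pics/s1.png')
P=cloud(f); print(np.round(-f['R'].T@f['t'],3), np.nanmin(P[...,0]),np.nanmax(P[...,0]))
```

```text
[0.315 0.203 0.397] 0.017974009654663798 0.7760743536278317
```

View pics/w1.png

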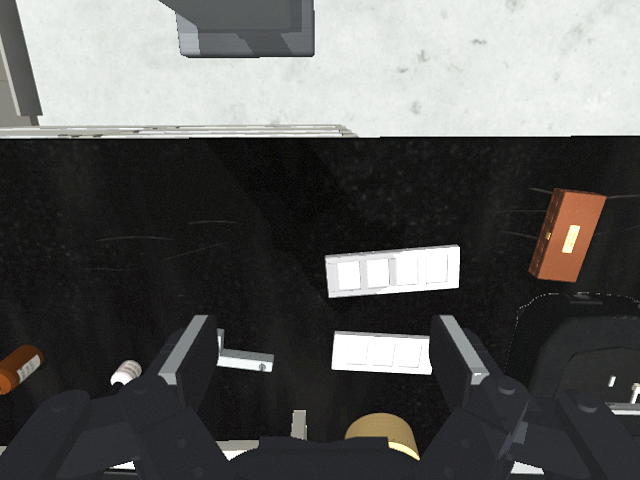

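View pics/s1.png

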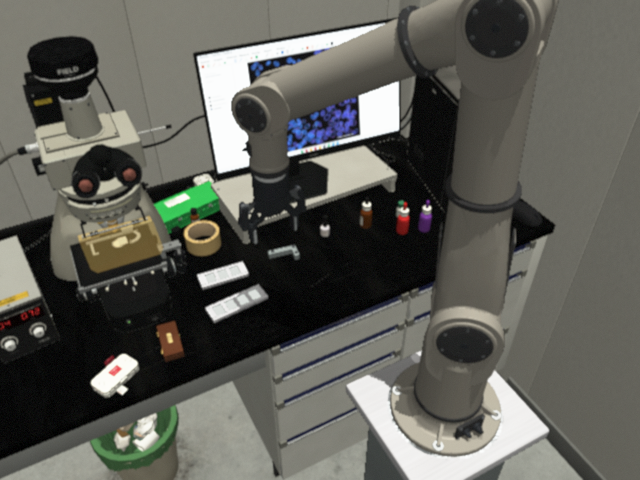

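Wrist view: the long carrier (four windows) is at (392,271), the mid (three windows) at (385,352), and the stop at (240,352). The scene view shows no short carrier, so there are two to do. Next I'll survey the stop and bottles from above.

Emit:
drive_tool(rows=[{"offset":[-0.15,-1,0],"rotation":[0,0,0],"claw":1},{"offset":[-0.15,-1,0],"rotation":[0,0,0],"claw":1},{"offset":[-0.15,-1,0],"rotation":[0,0,0],"claw":1},{"offset":[-0.15,-1,0],"rotation":[0,0,0],"claw":1},{"offset":[-0.15,-1,0],"rotation":[0,0,0],"claw":1},{"offset":[-0.15,-1,0],"rotation":[0,0,0],"claw":1},{"offset":[-0.15,-1,0],"rotation":[0,0,0],"claw":1},{"offset":[-0.15,-1,0],"rotation":[0,0,0],"claw":1},{"offset":[-0.15,-1,0],"rotation":[0,0,0],"claw":1},{"offset":[-0.15,-1,0],"rotation":[0,0,0],"claw":1}])

```text
clock: 2.88
tcp_pos: [0.4201, 0.0523, 0.2537]
orientation: [-0.007, -3.141, 0.0]
contact_force: [-0.7, -0.3, 0.3]
grip_width: 0.0854
gripper_force: 0.0
```

Run:
```python
from h import *
import pickle
f=cam('wrist'); save(f,'pics/w2.png'); pickle.dump(f,open('w2.pkl','wb'))
P=cloud(f); hsv=cv2.cvtColor(f['frame'],cv2.COLOR_RGB2HSV)
# stop: points with height 10..24mm in the region
m=((P[...,2]>0.009)&(P[...,2]<0.028)&(P[...,0]>.5)&(P[...,0]<.68)&(P[...,1]>0.02)&(P[...,1]<.18)&(f['frame'].min(2)>70)).astype(np.uint8)
q=P[m>0]; print(len(q),np.nanmin(q,0),np.nanmax(q,0))
```

```text
1159 [0.56286411 0.06099133 0.00903043] [0.61451607 0.13925402 0.02300997]
```

View pics/w2.png

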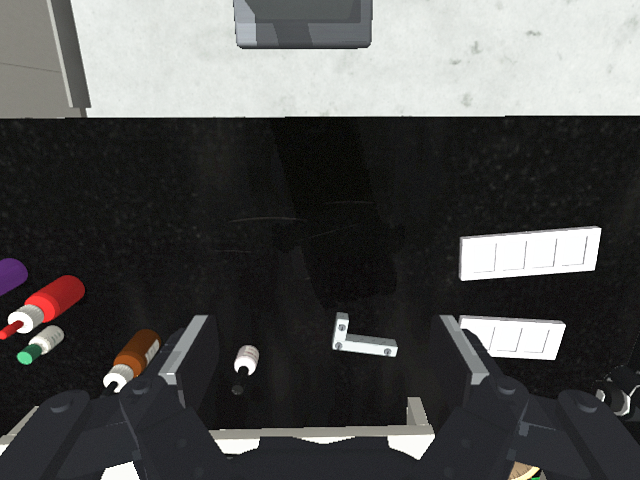

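Wrist view: the stop's corner is near (345,345), with its short fence toward the robot and its long fence going left (+y). The medium bottle is at (246,360) and the tall brown one at (138,352). Now I'll measure the stop, medium and tall bottles, and the carriers.

```bash
cat > m.py <<'E'
from h import *
from scipy.optimize import least_squares
def bottle(f,xy,r,z0,z1):
    P=cloud(f); m=(np.hypot(P[...,0]-xy[0],P[...,1]-xy[1])<r+.02)&(P[...,2]>z0)&(P[...,2]<z1)
    q=P[m][:,:2]
    s=least_squares(lambda c:np.hypot(*(q-c).T)-r,xy,loss='soft_l1',f_scale=.001)
    return len(q),np.round(s.x,4),round(float(np.median(np.abs(s.fun))),4)
def plates(f,box,z=.010,thr=140):
    P=cloud(f); m=(f['frame'].min(2)>thr)&(abs(P[...,2]-.01)<.012)&(P[...,0]>box[0])&(P[...,0]<box[1])&(P[...,1]>box[2])&(P[...,1]<box[3])
    m=cv2.morphologyEx(m.astype(np.uint8),cv2.MORPH_CLOSE,np.ones((9,9)))
    out=[]
    for c in cv2.findContours(m,0,cv2.CHAIN_APPROX_NONE)[0]:
        if cv2.contourArea(c)<400: continue
        (x,y),(w,h),a=cv2.minAreaRect((ray(f,c[:,0],z)[:,:2]*1000).astype(np.float32))
        if w<h: w,h,a=h,w,a+90
        out.append(tuple(round(v,1) for v in (x,y,w,h,(a+90)%180-90)))
    return out
E
python3 - <<'E'
from m import *
import pickle
f=pickle.load(open('w2.pkl','rb'))
for n in('wrist','scene','side'):
    g=f if n=='wrist' else cam(n)
    print(n,'med',bottle(g,(.615,-.045),.013,.004,.030),'tall',bottle(g,(.595,-.163),.0165,.006,.045))
    print(plates(g,(.42,.68,.15,.42)))
I=f['frame'][:,:,::-1]
cv2.imwrite('pics/stop.png',cv2.resize(I[305:370,320:410],None,fx=8,fy=8,interpolation=cv2.INTER_NEAREST))
P=cloud(f)
for (u,v) in [(341,322),(341,330),(341,345),(360,346),(375,348),(390,351)]: print(np.round(P[v,u],4))
E
```

```text
wrist med (423, array([ 0.6227, -0.0434]), 0.0007) tall (696, array([ 0.6022, -0.1666]), 0.0003)
[(596.1, 274.6, 128.2, 55.2, 86.1), (486.8, 279.8, 151.5, 53.4, -85.2)]
scene med (80, array([ 0.6184, -0.044 ]), 0.0025) tall (119, array([ 0.598 , -0.1668]), 0.0018)
[(482.7, 281.5, 150.9, 54.4, -85.7), (592.0, 276.3, 127.3, 54.0, 86.2)]
side med (0, array([ 0.615, -0.045]), nan) tall (0, array([ 0.595, -0.163]), nan)
[(486.2, 281.4, 150.4, 51.4, -85.2), (595.9, 277.1, 125.2, 51.5, 86.1)]
[0.5682 0.0713 0.0185]
[0.5766 0.0713 0.0222]
[0.5972 0.0715 0.022 ]
[0.6016 0.0944 0.0177]
[0.6039 0.1123 0.0187]
[0.6061 0.1299 0.0215]
  return _methods._mean(a, axis=axis, dtype=dtype,
  ret = ret.dtype.type(ret / rcount)
```

View pics/stop.png

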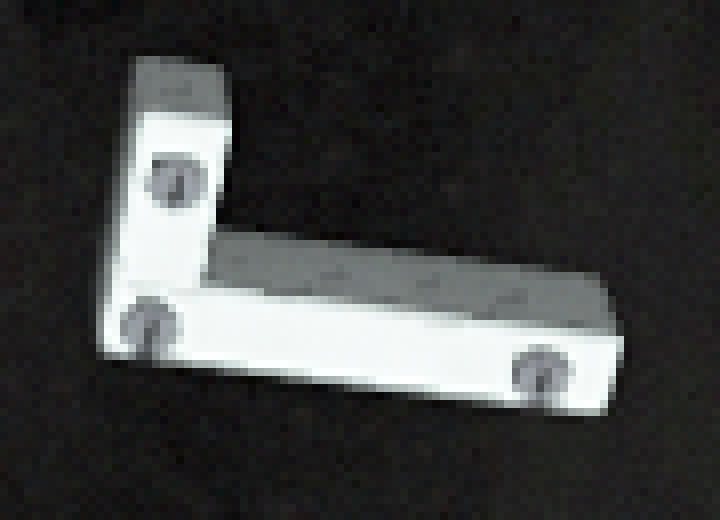

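Top inner corner sits at crop (207,285), the end fence's far inner end at (622,335), and the short fence's inner end at (232,120).

Run:
```python
from m import *
import pickle
f=pickle.load(open('w2.pkl','rb'))
c=np.array([[207,287],[622,336],[232,120]])/8+[320,305]-.5
W=ray(f,c,.018)[:,:2]; print(np.round(W,4))
d=W[1]-W[0]; e=W[0]-W[2]; print(np.linalg.norm(d),np.degrees(np.arctan2(-d[0],d[1])),np.linalg.norm(e),np.degrees(np.arctan2(e[1],e[0])))
# floor-level edge of end fence face: bottom line
b=np.array([[218,228],[598,272]])/8+[320,305]-.5
print(np.round(ray(f,b,0),4))
P=cloud(f); m=(abs(P[...,2])<.05)&(P[...,0]>.4)&(P[...,0]<.56)&(P[...,1]>-.1)&(P[...,1]<.15); print('table z',np.nanmedian(P[m][:,2]))
```

```text
[[0.5936 0.0768]
 [0.6024 0.139 ]
 [0.5652 0.08  ]]
0.06275541112638305 -8.060546590101643 0.02849669809365616 -6.45831150649159
[[0.5951 0.0795 0.    ]
 [0.6033 0.1387 0.    ]]
table z 0.0009077550412741875
```

Emit:
drive_tool(rows=[{"offset":[-0.22,0.7,0.4],"rotation":[0,0,0],"claw":1},{"offset":[-0.22,0.7,0.4],"rotation":[0,0,0],"claw":1},{"offset":[-0.22,0.7,0.4],"rotation":[0,0,0],"claw":1},{"offset":[-0.22,0.7,0.4],"rotation":[0,0,0],"claw":1},{"offset":[-0.22,0.7,0.4],"rotation":[0,0,0],"claw":1},{"offset":[-0.22,0.7,0.4],"rotation":[0,0,0],"claw":1},{"offset":[-0.22,0.7,0.4],"rotation":[0,0,0],"claw":1},{"offset":[-0.22,0.7,0.4],"rotation":[0,0,0],"claw":1},{"offset":[-0.22,0.7,0.4],"rotation":[0,0,0],"claw":1}])

```text
clock: 3.78
tcp_pos: [0.4541, 0.155, 0.1945]
orientation: [0.013, 3.141, 0.001]
contact_force: [1.4, -0.7, 0.9]
grip_width: 0.0852
gripper_force: 0.0
```

```bash
cat >> h.py <<'E'
def to(x,y,z,yaw):
    """fractions to reach tcp x,y,z with tool y at world angle 90+yaw deg"""
    o=get_obs(); R0=Ro.from_rotvec(o['orientation']).as_matrix()
    Rt=Ro.from_euler('z',yaw,degrees=True).as_matrix()@np.diag([-1.,1,-1])
    print('off',np.round(R0.T@(np.array([x,y,z])-o['tcp_pos'])/.15,3),'rot',np.round(Ro.from_matrix(R0.T@Rt).as_rotvec()/2,3),'tcp',np.round(o['tcp_pos'],4),'j',np.round(o['joints'],2))
E
python3 -c "
from h import *
to(.4885,.258,.10,94.8)"
```

```text
off [-0.223  0.688  0.631] rot [-0.     0.001 -0.832] tcp [0.4541 0.155  0.1945] j [-0.76  0.2   0.34  2.07 -0.09  0.89  1.2 ]
```

Emit:
drive_tool(rows=[{"offset":[-0.22,0.69,0.3],"rotation":[0,0,-0.4],"claw":1},{"offset":[-0.22,0.69,0.3],"rotation":[0,0,-0.4],"claw":1},{"offset":[-0.22,0.69,0.3],"rotation":[0,0,-0.4],"claw":1},{"offset":[-0.22,0.69,0.3],"rotation":[0,0,-0.4],"claw":1},{"offset":[-0.22,0.69,0.3],"rotation":[0,0,-0.4],"claw":1},{"offset":[-0.22,0.69,0.3],"rotation":[0,0,-0.4],"claw":1},{"offset":[-0.22,0.69,0.3],"rotation":[0,0,-0.4],"claw":1},{"offset":[-0.22,0.69,0.5],"rotation":[0,0,-0.832],"claw":1},{"offset":[-0.22,0.69,0.5],"rotation":[0,0,-0.832],"claw":1},{"offset":[-0.22,0.69,0.5],"rotation":[0,0,-0.832],"claw":1},{"offset":[-0.22,0.69,0.5],"rotation":[0,0,-0.832],"claw":1},{"offset":[-0.22,0.69,0.5],"rotation":[0,0,-0.832],"claw":1},{"offset":[-0.22,0.69,0.5],"rotation":[0,0,-0.832],"claw":1},{"offset":[-0.22,0.69,0.5],"rotation":[0,0,-0.832],"claw":1},{"offset":[-0.22,0.69,0.5],"rotation":[0,0,-0.832],"claw":1},{"offset":[-0.22,0.69,0.5],"rotation":[0,0,-0.832],"claw":1}])

```text
clock: 5.12
tcp_pos: [0.488, 0.2586, 0.1193]
orientation: [-2.31, 2.128, -0.0]
contact_force: [1.0, 0.7, -1.1]
grip_width: 0.0853
gripper_force: 0.0
```

```bash
python3 -c "
from m import *
for n in ('wrist','side'): print(plates(cam(n),(.42,.68,.15,.42)))
to(.4885,.258,.02,94.8)"
```

```text
[(485.8, 303.3, 103.1, 49.7, -85.2), (496.2, 224.4, 41.6, 36.7, 4.7), (597.6, 275.6, 125.6, 49.7, 85.9)]
[(485.7, 287.4, 138.3, 51.1, -85.0)]
off [ 0.006 -0.004  0.661] rot [-0.     0.    -0.001] tcp [0.4878 0.2588 0.1191] j [-0.54  0.41 -0.07  1.95  0.04  0.78  2.59]
```

Emit:
drive_tool(rows=[{"offset":[0,0,0.25],"rotation":[0,0,0],"claw":0.75},{"offset":[0,0,0.45],"rotation":[0,0,0],"claw":0.75},{"offset":[0,0,0.6],"rotation":[0,0,0],"claw":0.75},{"offset":[0,0,0.7],"rotation":[0,0,0],"claw":0.75},{"offset":[0,0,0.7],"rotation":[0,0,0],"claw":0.75},{"offset":[0,0,0.7],"rotation":[0,0,0],"claw":0.75},{"offset":[0,0,0.7],"rotation":[0,0,0],"claw":0.75},{"offset":[0,0,0.73],"rotation":[0,0,0],"claw":0.75},{"offset":[0,0,0.75],"rotation":[0,0,0],"claw":0.75},{"offset":[0,0,0.76],"rotation":[0,0,0],"claw":0.75},{"offset":[0,0,0.76],"rotation":[0,0,0],"claw":0.75}])

```text
clock: 6.13
tcp_pos: [0.4876, 0.2591, 0.0048]
orientation: [-2.315, 2.124, -0.0]
contact_force: [-0.4, -0.9, 0.6]
grip_width: 0.0638
gripper_force: 0.0
```

Run:
```python
from m import *
to(.488,.258,.003,94.8); o=get_obs(); print(o['contact_force'],o['grip_width'])
f=cam('wrist'); save(f,'pics/w3.png')
```

```text
off [ 0.007 -0.002  0.012] rot [-0.     0.     0.001] tcp [0.4876 0.2591 0.0048] j [-0.55  0.6  -0.06  2.    0.07  0.55  2.57]
[-0.36545934 -0.92919106  0.55537928] 0.0638257272284583
```

View pics/w3.png

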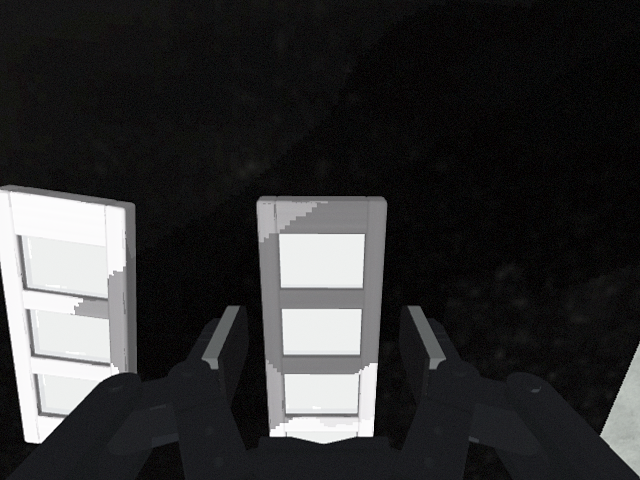

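The fingers straddle the long carrier evenly: plate at columns 257–386, pads at 235 and 405. Lower slightly and grip.

Emit:
drive_tool(rows=[{"offset":[0,0,0.015],"rotation":[0,0,0],"claw":0.75},{"offset":[0,0,0.025],"rotation":[0,0,0],"claw":0.75},{"offset":[0,0,0.025],"rotation":[0,0,0],"claw":0.75},{"offset":[0,0,0.025],"rotation":[0,0,0],"claw":0.3},{"offset":[0,0,0.025],"rotation":[0,0,0],"claw":0.3},{"offset":[0,0,0.025],"rotation":[0,0,0],"claw":0.3},{"offset":[0,0,0.025],"rotation":[0,0,0],"claw":0.3},{"offset":[0,0,0.025],"rotation":[0,0,0],"claw":0.3},{"offset":[0,0,0.025],"rotation":[0,0,0],"claw":0.3}], force=50)

```text
clock: 6.93
tcp_pos: [0.4877, 0.2591, 0.0014]
orientation: [-2.315, 2.123, -0.0]
contact_force: [-1.0, -0.8, 5.8]
grip_width: 0.0483
gripper_force: 51.8
```

Emit:
drive_tool(rows=[{"offset":[0,0,-0.1],"rotation":[0,0,0],"claw":0.3},{"offset":[0,0,-0.25],"rotation":[0,0,0],"claw":0.3},{"offset":[0,0,-0.4],"rotation":[0,0,0],"claw":0.3},{"offset":[0,0,-0.45],"rotation":[0,0,0],"claw":0.3},{"offset":[0,0,-0.45],"rotation":[0,0,0],"claw":0.3}])

```text
clock: 7.35
tcp_pos: [0.4889, 0.2598, 0.0702]
orientation: [-2.312, 2.121, -0.002]
contact_force: [-0.5, 0.5, -2.0]
grip_width: 0.0485
gripper_force: 52.2
```

```bash
python3 -c "
from h import *
to(.484,.130,.069,-8); o=get_obs(); print(o['grip_width'],o['gripper_force'],o['contact_force'])"
```

```text
off [0.86  0.107 0.006] rot [-0.     0.002  0.898] tcp [0.4889 0.2598 0.0702] j [-0.55  0.49 -0.07  1.98  0.05  0.68  2.58]
0.04852709577991894 52.228633761405945 [-0.45454261  0.5331366  -1.99307392]
```

Emit:
drive_tool(rows=[{"offset":[0.3,0.04,0],"rotation":[0,0,0.05],"claw":0.3},{"offset":[0.5,0.06,0],"rotation":[0,0,0.11],"claw":0.3},{"offset":[0.7,0.09,0],"rotation":[0,0,0.17],"claw":0.3},{"offset":[0.86,0.107,0],"rotation":[0,0,0.23],"claw":0.3},{"offset":[0.86,0.107,0],"rotation":[0,0,0.29],"claw":0.3},{"offset":[0.86,0.107,0],"rotation":[0,0,0.35],"claw":0.3},{"offset":[0.86,0.107,0],"rotation":[0,0,0.41],"claw":0.3},{"offset":[0.86,0.107,0],"rotation":[0,0,0.47],"claw":0.3},{"offset":[0.86,0.107,0],"rotation":[0,0,0.53],"claw":0.3},{"offset":[0.86,0.107,0],"rotation":[0,0,0.59],"claw":0.3},{"offset":[0.86,0.107,0],"rotation":[0,0,0.65],"claw":0.3},{"offset":[0.86,0.107,0],"rotation":[0,0,0.71],"claw":0.3},{"offset":[0.86,0.107,0],"rotation":[0,0,0.77],"claw":0.3},{"offset":[0.86,0.107,0],"rotation":[0,0,0.82],"claw":0.3},{"offset":[0.86,0.107,0],"rotation":[0,0,0.86],"claw":0.3},{"offset":[0.86,0.107,0],"rotation":[0,0,0.89],"claw":0.3},{"offset":[0.86,0.107,0],"rotation":[0,0,0.898],"claw":0.3},{"offset":[0.86,0.107,0],"rotation":[0,0,0.898],"claw":0.3},{"offset":[0.86,0.107,0],"rotation":[0,0,0.898],"claw":0.3}])

```text
clock: 8.93
tcp_pos: [0.4823, 0.129, 0.0679]
orientation: [-0.215, -3.133, 0.001]
contact_force: [-0.5, 0.1, -0.9]
grip_width: 0.0481
gripper_force: 52.2
```

Run:
```python
from m import *
to(.484,.130,.0015,-8); o=get_obs(); print(o['grip_width'],o['gripper_force'],o['contact_force'])
f=cam('wrist'); save(f,'pics/w4.png')
print(plates(cam('side'),(.42,.68,.15,.42)))
```

```text
off [-0.011  0.009  0.442] rot [-0.001 -0.     0.001] tcp [0.4823 0.129  0.0679] j [-0.71  0.45  0.4   2.12 -0.3   0.62  1.33]
0.04809109935498192 52.19512581825256 [-0.48751997  0.06426051 -0.9263275 ]
[]
```

View pics/w4.png

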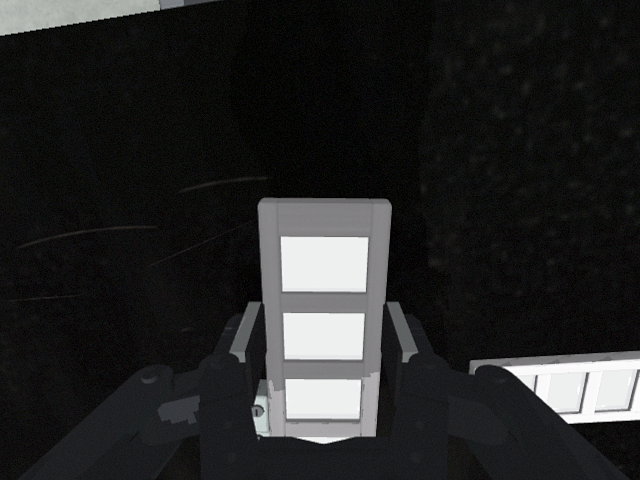

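The carrier is still well gripped and aligned, and the stop is visible at (258,410). Lowering.

Emit:
drive_tool(rows=[{"offset":[0,0,0.1],"rotation":[0,0,0],"claw":0.3},{"offset":[0,0,0.22],"rotation":[0,0,0],"claw":0.3},{"offset":[0,0,0.34],"rotation":[0,0,0],"claw":0.3},{"offset":[0,0,0.4],"rotation":[0,0,0],"claw":0.3},{"offset":[0,0,0.42],"rotation":[0,0,0],"claw":0.3},{"offset":[0,0,0.432],"rotation":[0,0,0],"claw":0.3},{"offset":[0,0,0.432],"rotation":[0,0,0],"claw":0.3},{"offset":[0,0,0.432],"rotation":[0,0,0],"claw":0.3}])

```text
clock: 9.7
tcp_pos: [0.4833, 0.1293, 0.0044]
orientation: [0.218, 3.133, 0.001]
contact_force: [0.9, -0.3, -1.4]
grip_width: 0.0481
gripper_force: 52.2
```

Emit:
drive_tool(rows=[{"offset":[-0.01,0,0],"rotation":[0,0,0],"claw":0.3},{"offset":[-0.03,0,0],"rotation":[0,0,0],"claw":0.3},{"offset":[-0.05,0,0],"rotation":[0,0,0],"claw":0.3},{"offset":[-0.07,0,0],"rotation":[0,0,0],"claw":0.3},{"offset":[-0.09,0,0],"rotation":[0,0,0],"claw":0.3},{"offset":[-0.1,0,0],"rotation":[0,0,0],"claw":0.3},{"offset":[-0.1,0,0],"rotation":[0,0,0],"claw":0.3},{"offset":[-0.1,0,0],"rotation":[0,0,0],"claw":0.3}], force=25)

```text
clock: 10.37
tcp_pos: [0.4976, 0.127, 0.0037]
orientation: [-0.218, -3.134, 0.0]
contact_force: [-0.1, 0.6, -1.3]
grip_width: 0.0481
gripper_force: 52.2
```

Run:
```python
from m import *
to(.484,.130,.0015,-8); o=get_obs(); print(o['grip_width'],o['gripper_force'],o['contact_force'])
f=cam('wrist'); save(f,'pics/w5.png')
for n in('wrist','side','scene'):
  print(n,plates(cam(n),(.40,.6,.08,.2),thr=90))
```

```text
off [0.092 0.007 0.015] rot [-0. -0.  0.] tcp [0.4976 0.127  0.0037] j [-0.63  0.58  0.32  2.11 -0.37  0.5   1.41]
0.048086281628711085 52.17670798301697 [-0.06376574  0.59758621 -1.30632362]
wrist [(504.1, 125.5, 119.1, 66.5, -8.0)]
side []
scene [(492.9, 120.6, 120.1, 52.8, -20.0)]
```

Emit:
drive_tool(rows=[{"offset":[0,0,0.008],"rotation":[0,0,0],"claw":0.3},{"offset":[0,0,0.015],"rotation":[0,0,0],"claw":0.3},{"offset":[-0.01,0,0.015],"rotation":[0,0,0],"claw":0.3},{"offset":[-0.02,0,0.015],"rotation":[0,0,0],"claw":0.3},{"offset":[-0.03,0,0.015],"rotation":[0,0,0],"claw":0.3},{"offset":[-0.03,0,0.015],"rotation":[0,0,0],"claw":0.3},{"offset":[-0.03,0,0.015],"rotation":[0,0,0],"claw":0.3}])

```text
clock: 11.15
tcp_pos: [0.4977, 0.1272, 0.0016]
orientation: [-0.216, -3.126, -0.001]
contact_force: [-13.2, 1.5, 17.8]
grip_width: 0.0484
gripper_force: 54.3
```

Emit:
drive_tool(rows=[{"offset":[-0.005,0,0],"rotation":[0,0,0],"claw":0.3},{"offset":[-0.01,0,0],"rotation":[0,0,0],"claw":0.3},{"offset":[-0.01,0,0],"rotation":[0,0,0],"claw":0.3},{"offset":[-0.01,0,0],"rotation":[0,0,0],"claw":0.3}])

```text
clock: 11.48
tcp_pos: [0.5001, 0.1268, 0.0017]
orientation: [-0.216, -3.128, -0.001]
contact_force: [-7.7, 0.7, 11.8]
grip_width: 0.0485
gripper_force: 53.5
```

Emit:
drive_tool(rows=[{"offset":[-0.005,0,0],"rotation":[0,0,0],"claw":0.3},{"offset":[-0.01,0,0],"rotation":[0,0,0],"claw":0.3},{"offset":[-0.01,0,0],"rotation":[0,0,0],"claw":0.3},{"offset":[-0.01,0,0],"rotation":[0,0,0],"claw":0.3}])

```text
clock: 11.82
tcp_pos: [0.501, 0.1267, 0.0016]
orientation: [-0.216, -3.126, -0.001]
contact_force: [-11.5, 1.4, 15.7]
grip_width: 0.0482
gripper_force: 54.1
```

Emit:
drive_tool(rows=[{"offset":[0,0,-0.004],"rotation":[0,0,0],"claw":0.3},{"offset":[0,0,-0.008],"rotation":[0,0,0],"claw":0.3},{"offset":[0,0,-0.008],"rotation":[0,0,0],"claw":0.3},{"offset":[0,0,-0.008],"rotation":[0,0,0],"claw":0.3}])

```text
clock: 12.15
tcp_pos: [0.501, 0.1267, 0.0017]
orientation: [-0.215, -3.127, 0.001]
contact_force: [-7.8, 2.4, 1.9]
grip_width: 0.0486
gripper_force: 52.5
```

Emit:
drive_tool(rows=[{"offset":[-0.005,0,0],"rotation":[0,0,0],"claw":0.3},{"offset":[-0.01,0,0],"rotation":[0,0,0],"claw":0.3},{"offset":[-0.01,0,0],"rotation":[0,0,0],"claw":0.3},{"offset":[-0.01,0,0],"rotation":[0,0,0],"claw":0.3}])

```text
clock: 12.48
tcp_pos: [0.501, 0.1266, 0.0017]
orientation: [-0.215, -3.124, 0.001]
contact_force: [-11.5, 3.2, 6.1]
grip_width: 0.0482
gripper_force: 53.0
```

Run:
```python
from m import *
f=cam('wrist'); save(f,'pics/w5.png'); to(.5,.1268,.002,-8)
```

```text
off [ 0.007  0.    -0.002] rot [-0.001 -0.005  0.001] tcp [0.501  0.1266 0.0017] j [-0.62  0.59  0.32  2.09 -0.37  0.52  1.41]
```

View pics/w5.png

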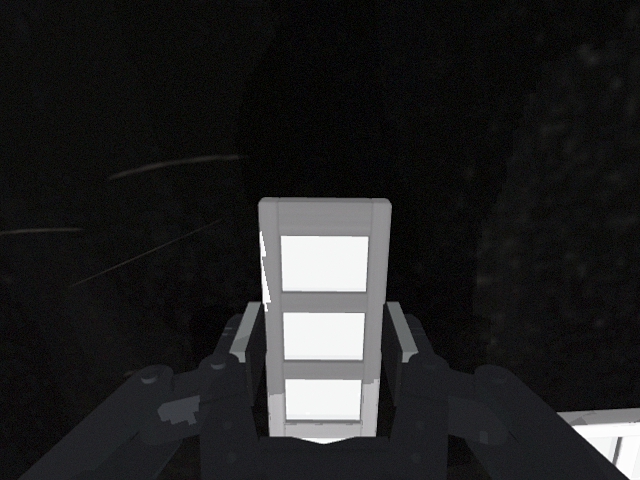

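The end appears to be in contact with the end fence: no advance at −11 N. Now slide toward the short fence.

Emit:
drive_tool(rows=[{"offset":[0.007,-0.01,-0.004],"rotation":[0,0,0],"claw":0.3},{"offset":[0.007,-0.02,-0.004],"rotation":[0,0,0],"claw":0.3},{"offset":[0.007,-0.03,-0.004],"rotation":[0,0,0],"claw":0.3},{"offset":[0.007,-0.04,-0.004],"rotation":[0,0,0],"claw":0.3},{"offset":[0.007,-0.05,-0.004],"rotation":[0,0,0],"claw":0.3},{"offset":[0.007,-0.055,-0.004],"rotation":[0,0,0],"claw":0.3},{"offset":[0.007,-0.055,-0.004],"rotation":[0,0,0],"claw":0.3}])

```text
clock: 13.12
tcp_pos: [0.5, 0.1203, 0.0022]
orientation: [-0.211, -3.126, -0.002]
contact_force: [-8.0, 6.2, -1.3]
grip_width: 0.048
gripper_force: 52.2
```

Emit:
drive_tool(rows=[{"offset":[0,-0.005,0],"rotation":[0,0,0],"claw":0.3},{"offset":[0,-0.01,0],"rotation":[0,0,0],"claw":0.3},{"offset":[0,-0.01,0],"rotation":[0,0,0],"claw":0.3},{"offset":[0,-0.01,0],"rotation":[0,0,0],"claw":0.3}])

```text
clock: 13.45
tcp_pos: [0.4998, 0.1189, 0.0022]
orientation: [-0.211, -3.126, -0.002]
contact_force: [-7.3, 6.4, -0.7]
grip_width: 0.0479
gripper_force: 52.2
```

Emit:
drive_tool(rows=[{"offset":[0,-0.005,0],"rotation":[0,0,0],"claw":0.3},{"offset":[0,-0.007,0],"rotation":[0,0,0],"claw":0.3},{"offset":[0,-0.007,0],"rotation":[0,0,0],"claw":0.3},{"offset":[0,-0.007,0],"rotation":[0,0,0],"claw":0.3}])

```text
clock: 13.78
tcp_pos: [0.4997, 0.118, 0.0022]
orientation: [-0.21, -3.126, -0.002]
contact_force: [-7.6, 7.4, 0.2]
grip_width: 0.0482
gripper_force: 52.2
```

Emit:
drive_tool(rows=[{"offset":[0,-0.005,0],"rotation":[0,0,0],"claw":0.3},{"offset":[0,-0.01,0],"rotation":[0,0,0],"claw":0.3},{"offset":[0,-0.01,0],"rotation":[0,0,0],"claw":0.3},{"offset":[0,-0.01,0],"rotation":[0,0,0],"claw":0.3}])

```text
clock: 14.12
tcp_pos: [0.4994, 0.1164, 0.0021]
orientation: [-0.21, -3.126, -0.002]
contact_force: [-7.1, 6.9, -2.1]
grip_width: 0.0482
gripper_force: 52.2
```

Emit:
drive_tool(rows=[{"offset":[0,-0.005,0],"rotation":[0,0,0],"claw":0.3},{"offset":[0,-0.008,0],"rotation":[0,0,0],"claw":0.3},{"offset":[0,-0.008,0],"rotation":[0,0,0],"claw":0.3},{"offset":[0,-0.008,0],"rotation":[0,0,0],"claw":0.3}])

```text
clock: 14.45
tcp_pos: [0.4993, 0.1155, 0.0022]
orientation: [-0.21, -3.126, -0.002]
contact_force: [-7.6, 8.9, -1.8]
grip_width: 0.0481
gripper_force: 52.2
```

Emit:
drive_tool(rows=[{"offset":[0,-0.004,0],"rotation":[0,0,0],"claw":0.3},{"offset":[0,-0.008,0],"rotation":[0,0,0],"claw":0.3},{"offset":[0,-0.008,0],"rotation":[0,0,0],"claw":0.3},{"offset":[0,-0.008,0],"rotation":[0,0,0],"claw":0.3}])

```text
clock: 14.78
tcp_pos: [0.4992, 0.1153, 0.0022]
orientation: [-0.209, -3.127, -0.004]
contact_force: [-8.5, 9.6, -0.9]
grip_width: 0.0484
gripper_force: 52.2
```

Emit:
drive_tool(rows=[{"offset":[0,-0.004,0],"rotation":[0,0,0],"claw":0.3},{"offset":[0,-0.01,0],"rotation":[0,0,0],"claw":0.3},{"offset":[0,-0.01,0],"rotation":[0,0,0],"claw":0.3},{"offset":[0,-0.01,0],"rotation":[0,0,0],"claw":0.3}])

```text
clock: 15.12
tcp_pos: [0.4991, 0.115, 0.0023]
orientation: [-0.206, -3.127, -0.005]
contact_force: [-7.4, 12.3, -1.1]
grip_width: 0.048
gripper_force: 52.2
```

Emit:
drive_tool(rows=[{"offset":[-0.006,-0.004,0],"rotation":[0,0,0],"claw":0.3},{"offset":[-0.006,-0.008,0],"rotation":[0,0,0],"claw":0.3},{"offset":[-0.006,-0.008,0],"rotation":[0,0,0],"claw":0.3},{"offset":[-0.006,-0.008,0],"rotation":[0,0,0],"claw":0.3}])

```text
clock: 15.45
tcp_pos: [0.4991, 0.1148, 0.0022]
orientation: [-0.204, -3.125, -0.007]
contact_force: [-10.6, 15.7, 0.4]
grip_width: 0.0481
gripper_force: 52.2
```

Run:
```python
from m import *
f=cam('side'); I=f['frame'][:,:,::-1]; to(.5,.115,.002,-8)
g=cam('scene')
a=cv2.resize(g['frame'][225:325,220:320,::-1],(400,400),interpolation=cv2.INTER_CUBIC)
b=cv2.resize(I[205:305,215:315],(400,400),interpolation=cv2.INTER_CUBIC)
cv2.imwrite('pics/sq.png',np.hstack([a,b]))
```

```text
off [-0.006  0.002  0.001] rot [ 0.002 -0.005  0.005] tcp [0.4991 0.1148 0.0022] j [-0.59  0.59  0.31  2.11 -0.37  0.51  1.44]
```

View pics/sq.png

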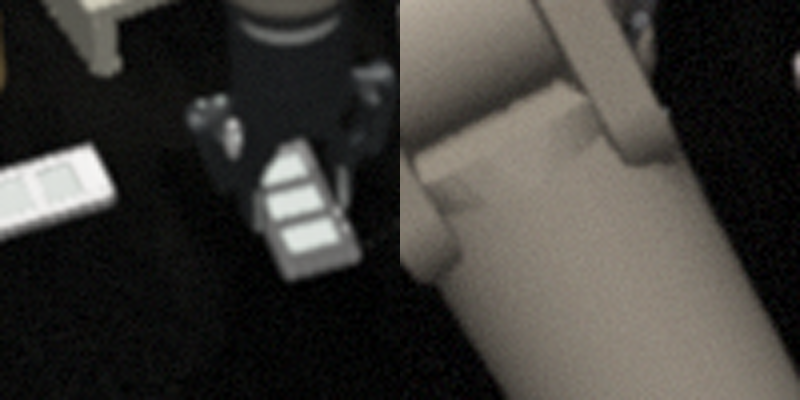

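Both fences give reaction (−10.6 N and 15.7 N). Now release, rise and check the squareness.

Emit:
drive_tool(rows=[{"offset":[0.005,0.005,0],"rotation":[0,0,0],"claw":0.7},{"offset":[0.01,0.015,0],"rotation":[0,0,0],"claw":0.85},{"offset":[0.01,0.02,0],"rotation":[0,0,0],"claw":0.85},{"offset":[0.01,0.02,0],"rotation":[0,0,0],"claw":0.85},{"offset":[0.01,0.02,-0.3],"rotation":[0,0,0],"claw":0.85},{"offset":[0.2,0.02,-0.7],"rotation":[0,0,0],"claw":0.85},{"offset":[0.4,0.02,-0.9],"rotation":[0,0,0],"claw":0.85},{"offset":[0.4,0.02,-0.9],"rotation":[0,0,0],"claw":0},{"offset":[0.4,0.02,-0.9],"rotation":[0,0,0],"claw":0},{"offset":[0.4,0.02,-0.9],"rotation":[0,0,0],"claw":0},{"offset":[0.4,0.02,-0.9],"rotation":[0,0,0],"claw":0}])

```text
clock: 16.47
tcp_pos: [0.4454, 0.1198, 0.1382]
orientation: [0.218, 3.133, 0.0]
contact_force: [-0.0, -0.5, -0.7]
grip_width: 0.0241
gripper_force: 0.0
```

Run:
```python
from m import *
f=cam('wrist'); save(f,'pics/w6.png'); to(.5,.115,.002,-8); print(get_obs()['contact_force'])
print(plates(f,(.40,.62,.06,.2),thr=80))
```

```text
off [-0.366  0.021  0.905] rot [-0. -0.  0.] tcp [0.4453 0.1195 0.1377] j [-0.81  0.27  0.48  2.17 -0.18  0.74  1.22]
[ 0.1042201  -1.16063771  0.20765029]
[(531.3, 109.3, 174.2, 75.0, -9.0)]
```

View pics/w6.png

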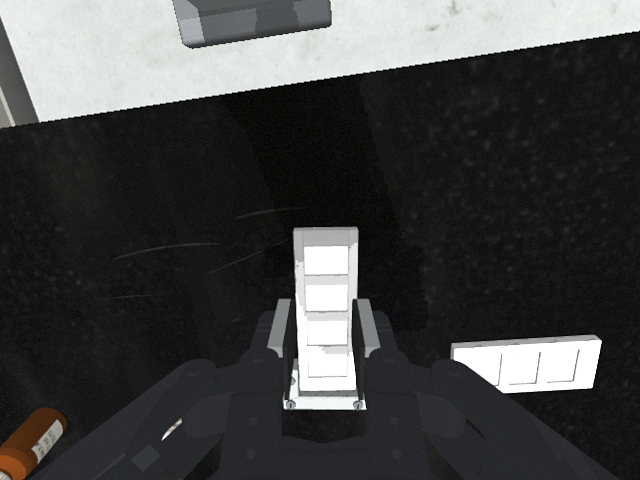

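The carrier lies in the corner, its far end against the stop near (325,395). To make the contact certain, I'll nudge it with closed fingers, first on the near end along +x.

Emit:
drive_tool(rows=[{"offset":[0.124,0.027,0],"rotation":[0,0,0],"claw":0},{"offset":[0.124,0.027,0.2],"rotation":[0,0,0],"claw":0},{"offset":[0.124,0.027,0.4],"rotation":[0,0,0],"claw":0},{"offset":[0.124,0.027,0.6],"rotation":[0,0,0],"claw":0},{"offset":[0.124,0.027,0.75],"rotation":[0,0,0],"claw":0},{"offset":[0.124,0.027,0.85],"rotation":[0,0,0],"claw":0},{"offset":[0.124,0.027,0.885],"rotation":[0,0,0],"claw":0},{"offset":[0.124,0.027,0.885],"rotation":[0,0,0],"claw":0},{"offset":[0.124,0.027,0.885],"rotation":[0,0,0],"claw":0}])

```text
clock: 17.27
tcp_pos: [0.4273, 0.126, 0.0053]
orientation: [-0.219, -3.133, 0.001]
contact_force: [0.0, -0.1, 0.3]
grip_width: -0.0001
gripper_force: 0.0
```

Emit:
drive_tool(rows=[{"offset":[-0.01,0,0],"rotation":[0,0,0],"claw":0},{"offset":[-0.02,0,0],"rotation":[0,0,0],"claw":0},{"offset":[-0.03,0,0],"rotation":[0,0,0],"claw":0},{"offset":[-0.04,0,0],"rotation":[0,0,0],"claw":0},{"offset":[-0.04,0,0],"rotation":[0,0,0],"claw":0},{"offset":[-0.04,0,0],"rotation":[0,0,0],"claw":0}])

```text
clock: 17.77
tcp_pos: [0.4333, 0.1259, 0.0058]
orientation: [0.218, 3.134, 0.001]
contact_force: [-0.1, -0.7, -0.4]
grip_width: 0.0003
gripper_force: 0.0
```

Emit:
drive_tool(rows=[{"offset":[-0.01,0,0],"rotation":[0,0,0],"claw":0},{"offset":[-0.017,0,0],"rotation":[0,0,0],"claw":0},{"offset":[-0.017,0,0],"rotation":[0,0,0],"claw":0},{"offset":[-0.017,0,0],"rotation":[0,0,0],"claw":0}])

```text
clock: 18.1
tcp_pos: [0.4356, 0.1253, 0.0055]
orientation: [0.218, 3.134, 0.0]
contact_force: [0.4, 0.4, 0.1]
grip_width: -0.0004
gripper_force: 0.0
```

Emit:
drive_tool(rows=[{"offset":[-0.01,0,0],"rotation":[0,0,0],"claw":0},{"offset":[-0.017,0,0],"rotation":[0,0,0],"claw":0},{"offset":[-0.017,0,0],"rotation":[0,0,0],"claw":0},{"offset":[-0.017,0,0],"rotation":[0,0,0],"claw":0}])

```text
clock: 18.43
tcp_pos: [0.436, 0.1252, 0.0052]
orientation: [-0.216, -3.13, 0.001]
contact_force: [-5.4, 2.3, 5.0]
grip_width: 0.0003
gripper_force: 2.8
```

Emit:
drive_tool(rows=[{"offset":[-0.01,0,0],"rotation":[0,0,0],"claw":0},{"offset":[-0.014,0,0],"rotation":[0,0,0],"claw":0},{"offset":[-0.014,0,0],"rotation":[0,0,0],"claw":0},{"offset":[-0.014,0,0],"rotation":[0,0,0],"claw":0}])

```text
clock: 18.77
tcp_pos: [0.436, 0.125, 0.005]
orientation: [-0.215, -3.126, 0.001]
contact_force: [-9.1, 1.8, 7.5]
grip_width: -0.0001
gripper_force: 5.0
```

Emit:
drive_tool(rows=[{"offset":[-0.01,0,0],"rotation":[0,0,0],"claw":0},{"offset":[-0.014,0,0],"rotation":[0,0,0],"claw":0},{"offset":[-0.014,0,0],"rotation":[0,0,0],"claw":0},{"offset":[-0.014,0,0],"rotation":[0,0,0],"claw":0}])

```text
clock: 19.1
tcp_pos: [0.4361, 0.125, 0.0048]
orientation: [-0.214, -3.123, 0.001]
contact_force: [-14.0, 3.8, 11.1]
grip_width: -0.0004
gripper_force: 7.3
```

Emit:
drive_tool(rows=[{"offset":[0.1,0,0],"rotation":[0,0,0],"claw":0},{"offset":[0.1,0,-0.2],"rotation":[0,0,0],"claw":0},{"offset":[0.1,0,-0.4],"rotation":[0,0,0],"claw":0},{"offset":[-0.3,0,-0.5],"rotation":[0,0,0],"claw":0},{"offset":[-0.7,0.2,-0.5],"rotation":[0,0,0],"claw":0},{"offset":[-0.9,0.33,-0.5],"rotation":[0,0,0],"claw":0},{"offset":[-0.9,0.33,-0.5],"rotation":[0,0,0],"claw":0},{"offset":[-0.9,0.33,-0.5],"rotation":[0,0,0],"claw":0}])

```text
clock: 19.77
tcp_pos: [0.5905, 0.1578, 0.0818]
orientation: [0.214, 3.126, 0.004]
contact_force: [-0.0, 1.3, 0.7]
grip_width: 0.0003
gripper_force: 0.0
```

```bash
python3 -c "
from h import *
to(.5869,.1543,.005,-8)"
```

```text
off [ 0.025 -0.028  0.511] rot [0.002 0.004 0.001] tcp [0.5905 0.1578 0.0818] j [-0.67  0.58  0.42  1.86 -0.32  0.76  1.35]
```

Emit:
drive_tool(rows=[{"offset":[0.025,-0.02,0],"rotation":[0,0,0],"claw":0},{"offset":[0.025,-0.02,0.2],"rotation":[0,0,0],"claw":0},{"offset":[0.025,-0.02,0.35],"rotation":[0,0,0],"claw":0},{"offset":[0.025,-0.02,0.47],"rotation":[0,0,0],"claw":0},{"offset":[0.025,-0.02,0.51],"rotation":[0,0,0],"claw":0},{"offset":[0.025,-0.02,0.51],"rotation":[0,0,0],"claw":0},{"offset":[0.025,-0.02,0.51],"rotation":[0,0,0],"claw":0},{"offset":[0.025,-0.03,0.51],"rotation":[0,0,0],"claw":0},{"offset":[0.025,-0.04,0.51],"rotation":[0,0,0],"claw":0},{"offset":[0.025,-0.05,0.51],"rotation":[0,0,0],"claw":0},{"offset":[0.025,-0.05,0.51],"rotation":[0,0,0],"claw":0}])

```text
clock: 20.68
tcp_pos: [0.5784, 0.1474, 0.0048]
orientation: [0.219, 3.133, 0.0]
contact_force: [0.4, 0.4, 0.0]
grip_width: -0.0001
gripper_force: 0.0
```

Emit:
drive_tool(rows=[{"offset":[0,-0.01,0],"rotation":[0,0,0],"claw":0},{"offset":[0,-0.02,0],"rotation":[0,0,0],"claw":0},{"offset":[0,-0.027,0],"rotation":[0,0,0],"claw":0},{"offset":[0,-0.027,0],"rotation":[0,0,0],"claw":0}])

```text
clock: 21.02
tcp_pos: [0.5775, 0.1434, 0.0041]
orientation: [-0.219, -3.134, 0.0]
contact_force: [0.4, -0.3, -0.3]
grip_width: 0.0001
gripper_force: 0.0
```

Emit:
drive_tool(rows=[{"offset":[0,-0.01,0],"rotation":[0,0,0],"claw":0},{"offset":[0,-0.017,0],"rotation":[0,0,0],"claw":0},{"offset":[0,-0.017,0],"rotation":[0,0,0],"claw":0},{"offset":[0,-0.017,0],"rotation":[0,0,0],"claw":0}])

```text
clock: 21.35
tcp_pos: [0.5771, 0.1412, 0.004]
orientation: [-0.218, -3.134, 0.0]
contact_force: [-0.7, -0.7, -1.2]
grip_width: 0.0002
gripper_force: 0.0
```

Emit:
drive_tool(rows=[{"offset":[0,-0.01,0],"rotation":[0,0,0],"claw":0},{"offset":[0,-0.017,0],"rotation":[0,0,0],"claw":0},{"offset":[0,-0.017,0],"rotation":[0,0,0],"claw":0},{"offset":[0,-0.017,0],"rotation":[0,0,0],"claw":0}])

```text
clock: 21.68
tcp_pos: [0.5768, 0.1386, 0.004]
orientation: [-0.218, -3.134, 0.0]
contact_force: [0.8, -0.6, -0.5]
grip_width: 0.0
gripper_force: 0.0
```

Emit:
drive_tool(rows=[{"offset":[0,-0.01,0],"rotation":[0,0,0],"claw":0},{"offset":[0,-0.015,0],"rotation":[0,0,0],"claw":0},{"offset":[0,-0.015,0],"rotation":[0,0,0],"claw":0},{"offset":[0,-0.015,0],"rotation":[0,0,0],"claw":0}])

```text
clock: 22.02
tcp_pos: [0.5765, 0.1368, 0.0041]
orientation: [0.218, 3.134, 0.001]
contact_force: [0.5, 0.5, -1.1]
grip_width: -0.0001
gripper_force: 0.5
```

Emit:
drive_tool(rows=[{"offset":[0,-0.007,0],"rotation":[0,0,0],"claw":0},{"offset":[0,-0.013,0],"rotation":[0,0,0],"claw":0},{"offset":[0,-0.013,0],"rotation":[0,0,0],"claw":0},{"offset":[0,-0.013,0],"rotation":[0,0,0],"claw":0}])

```text
clock: 22.35
tcp_pos: [0.5765, 0.1366, 0.0042]
orientation: [0.216, 3.134, 0.003]
contact_force: [0.8, 5.0, -0.7]
grip_width: -0.0001
gripper_force: 2.6
```

Emit:
drive_tool(rows=[{"offset":[0,-0.007,0],"rotation":[0,0,0],"claw":0},{"offset":[0,-0.013,0],"rotation":[0,0,0],"claw":0},{"offset":[0,-0.013,0],"rotation":[0,0,0],"claw":0},{"offset":[0,-0.013,0],"rotation":[0,0,0],"claw":0}])

```text
clock: 22.68
tcp_pos: [0.5766, 0.1364, 0.0044]
orientation: [0.214, 3.133, 0.006]
contact_force: [0.8, 8.1, -0.5]
grip_width: -0.0
gripper_force: 4.3
```

Emit:
drive_tool(rows=[{"offset":[0,-0.007,0],"rotation":[0,0,0],"claw":0},{"offset":[0,-0.013,0],"rotation":[0,0,0],"claw":0},{"offset":[0,-0.013,0],"rotation":[0,0,0],"claw":0},{"offset":[0,-0.013,0],"rotation":[0,0,0],"claw":0}])

```text
clock: 23.02
tcp_pos: [0.5766, 0.1362, 0.0046]
orientation: [0.212, 3.133, 0.009]
contact_force: [1.2, 12.3, -0.5]
grip_width: 0.0004
gripper_force: 6.1
```

Both pushes end on solid contact, so the carrier is squared. Lift and regrip.

Emit:
drive_tool(rows=[{"offset":[0,0.1,0],"rotation":[0,0,0],"claw":0},{"offset":[0,0.1,0],"rotation":[0,0,0],"claw":0},{"offset":[0,0.1,-0.3],"rotation":[0,0,0],"claw":0},{"offset":[0,0.1,-0.5],"rotation":[0,0,0],"claw":0.9},{"offset":[0.3,0,-0.5],"rotation":[0,0,0],"claw":0.9},{"offset":[0.53,-0.19,-0.5],"rotation":[0,0,0],"claw":0.9},{"offset":[0.53,-0.19,-0.5],"rotation":[0,0,0],"claw":0.9},{"offset":[0.53,-0.19,-0.5],"rotation":[0,0,0],"claw":0.9},{"offset":[0.53,-0.19,-0.5],"rotation":[0,0,0],"claw":0.8},{"offset":[0.53,-0.19,-0.5],"rotation":[0,0,0],"claw":0.8},{"offset":[0.53,-0.19,-0.5],"rotation":[0,0,0],"claw":0.8},{"offset":[0.53,-0.19,-0.5],"rotation":[0,0,0],"claw":0.8}])

```text
clock: 24.02
tcp_pos: [0.4939, 0.1138, 0.0789]
orientation: [0.217, 3.133, -0.0]
contact_force: [0.6, 0.2, -0.4]
grip_width: 0.0685
gripper_force: 0.0
```

Run:
```python
from m import *
to(.5016,.1153,.002,-8)
f=cam('wrist'); I=f['frame']; g=I.min(2).astype(int)
# near-end edges of the plate: sub-pixel along scanlines at z=10 mm
R=np.array([[.9903,-.1392],[.1392,.9903]]); c0=np.array([.5943,.0775])
from itertools import product
for xs in (-.145,-.135,-.125):
    r=[]
    for ys in np.arange(-.01,.065,.0003):
        X=c0+R@[xs,ys]; u,v=proj(f,[X[0],X[1],.010])[0]; r.append(float(cv2.remap(g.astype(np.float32),np.float32([[u]]),np.float32([[v]]),1)[0,0]))
    r=np.array(r); k=np.where(r>70)[0]; print(xs, [round(-10+.3*i,1) for i in (k[0],k[-1])] if len(k) else r.max())
r=[]
for xs in np.arange(-.17,-.12,.0003):
    X=c0+R@[xs,.025-.022]; u,v=proj(f,[X[0],X[1],.010])[0]; r.append(float(cv2.remap(g.astype(np.float32),np.float32([[u]]),np.float32([[v]]),1)[0,0]))
r=np.array(r); k=np.where(r>70)[0]; print('end',-170+.3*k[0] if len(k) else r.max())
print(plates(cam('side'),(.42,.68,.2,.42)))
```

```text
off [-0.049  0.017  0.513] rot [-0.     0.     0.001] tcp [0.4939 0.1138 0.0789] j [-0.7   0.45  0.43  2.1  -0.3   0.65  1.37]
-0.145 [np.float64(39.8), np.float64(46.4)]
-0.135 [np.float64(36.8), np.float64(64.7)]
-0.125 [np.float64(34.1), np.float64(64.7)]
end 24.486328125
[]
```

Emit:
drive_tool(rows=[{"offset":[-0.049,0.017,0.1],"rotation":[0,0,0],"claw":0.75},{"offset":[-0.049,0.017,0.3],"rotation":[0,0,0],"claw":0.75},{"offset":[-0.049,0.017,0.42],"rotation":[0,0,0],"claw":0.75},{"offset":[-0.049,0.017,0.49],"rotation":[0,0,0],"claw":0.75},{"offset":[-0.049,0.017,0.511],"rotation":[0,0,0],"claw":0.75},{"offset":[-0.049,0.017,0.511],"rotation":[0,0,0],"claw":0.75},{"offset":[-0.049,0.017,0.511],"rotation":[0,0,0],"claw":0.75}])

```text
clock: 24.7
tcp_pos: [0.5012, 0.115, 0.003]
orientation: [0.218, 3.133, 0.0]
contact_force: [0.4, 0.3, 1.1]
grip_width: 0.0638
gripper_force: 0.0
```

Emit:
drive_tool(rows=[{"offset":[0,0,0],"rotation":[0,0,0],"claw":0.3},{"offset":[0,0,0],"rotation":[0,0,0],"claw":0.3},{"offset":[0,0,0],"rotation":[0,0,0],"claw":0.3},{"offset":[0,0,0],"rotation":[0,0,0],"claw":0.3},{"offset":[0,0,0],"rotation":[0,0,0],"claw":0.3},{"offset":[0,0,0],"rotation":[0,0,0],"claw":0.3}], force=60)

```text
clock: 25.2
tcp_pos: [0.5015, 0.1153, 0.004]
orientation: [0.218, 3.132, 0.002]
contact_force: [-1.9, -0.7, 7.3]
grip_width: 0.0472
gripper_force: 60.3
```

Emit:
drive_tool(rows=[{"offset":[0,0,-0.06],"rotation":[0,0,0],"claw":0.3},{"offset":[0.05,0,-0.2],"rotation":[0,0,0],"claw":0.3},{"offset":[0.15,0,-0.35],"rotation":[0,0,0],"claw":0.3},{"offset":[0.25,0,-0.5],"rotation":[0,0,0],"claw":0.3},{"offset":[0.25,0,-0.5],"rotation":[0,0,0],"claw":0.3},{"offset":[0.25,0,-0.5],"rotation":[0,0,0],"claw":0.3}])

```text
clock: 25.7
tcp_pos: [0.4639, 0.121, 0.079]
orientation: [0.216, 3.132, 0.004]
contact_force: [0.3, -0.2, -0.6]
grip_width: 0.0472
gripper_force: 62.5
```

```bash
python3 -c "
from m import *
to(.465,-.03,.08,-8);to(.465,-.03,.08,0); o=get_obs(); print(o['grip_width'],o['gripper_force'])"
```

```text
off [-0.145 -0.996 -0.009] rot [0.001 0.001 0.001] tcp [0.4639 0.121  0.079 ] j [-0.75  0.41  0.44  2.17 -0.3   0.62  1.34]
off [-0.145 -0.996 -0.009] rot [ 0.001  0.001 -0.069] tcp [0.4639 0.121  0.079 ] j [-0.75  0.41  0.44  2.17 -0.3   0.62  1.34]
0.04718867702832701 62.54441499710083
```

Emit:
drive_tool(rows=[{"offset":[-0.03,-0.2,0],"rotation":[0,0,-0.02],"claw":0.3},{"offset":[-0.06,-0.4,0],"rotation":[0,0,-0.04],"claw":0.3},{"offset":[-0.09,-0.6,0],"rotation":[0,0,-0.05],"claw":0.3},{"offset":[-0.12,-0.8,0],"rotation":[0,0,-0.06],"claw":0.3},{"offset":[-0.145,-0.99,0],"rotation":[0,0,-0.069],"claw":0.3},{"offset":[-0.145,-0.99,0],"rotation":[0,0,-0.069],"claw":0.3},{"offset":[-0.145,-0.99,0],"rotation":[0,0,-0.069],"claw":0.3}])

```text
clock: 26.28
tcp_pos: [0.4645, -0.0321, 0.077]
orientation: [-0.009, -3.141, 0.001]
contact_force: [0.9, 0.4, -1.2]
grip_width: 0.0473
gripper_force: 62.6
```

Emit:
drive_tool(rows=[{"offset":[0,-0.2,0],"rotation":[0,0,0],"claw":0.3},{"offset":[0,-0.4,0],"rotation":[0,0,0],"claw":0.3},{"offset":[0,-0.6,0],"rotation":[0,0,0],"claw":0.3},{"offset":[0,-0.8,0],"rotation":[0,0,0],"claw":0.3},{"offset":[0,-0.88,0],"rotation":[0,0,0],"claw":0.3},{"offset":[0,-0.88,0],"rotation":[0,0,0],"claw":0.3},{"offset":[0,-0.88,0],"rotation":[0,0,0],"claw":0.3}])

```text
clock: 26.87
tcp_pos: [0.4646, -0.1614, 0.0769]
orientation: [-0.002, -3.141, -0.001]
contact_force: [-0.9, 1.1, -0.6]
grip_width: 0.0472
gripper_force: 62.6
```

Run:
```python
from m import *
to(.4686,-.1666,.005,0); o=get_obs(); print(o['grip_width'],o['gripper_force'])
for n in ('wrist','side','scene'):
    f=cam(n); P=cloud(f)
    try: print(n,'tall',bottle(f,(.60,-.166),.0165,.006,.045),'med',bottle(f,(.62,-.044),.013,.004,.03))
    except Exception as e: print(n,'x')
    m=(P[...,2]>.05)&(P[...,2]<.1)&(P[...,0]<.6)&(P[...,0]>.36)&(abs(P[...,1]+.1666)<.035)&(f['frame'].min(2)>60)
    if n=='wrist': print('plate z etc',m.sum(), np.round(np.nanpercentile(P[m],[2,50,98],axis=0),3).tolist())
    save(f,f'pics/{n}7.png')
```

```text
off [-0.027 -0.035  0.48 ] rot [ 0.    -0.    -0.001] tcp [ 0.4646 -0.1614  0.0769] j [-0.13  0.43  0.42  2.14 -0.29  0.63  2.06]
0.04721967203565587 62.58085012435913
wrist tall (0, array([ 0.6  , -0.166]), nan) med (356, array([ 0.6224, -0.0429]), 0.0005)
plate z etc 29588 [[0.411, -0.186, 0.08], [0.456, -0.162, 0.083], [0.527, -0.138, 0.086]]
side tall (0, array([ 0.6  , -0.166]), nan) med (0, array([ 0.62 , -0.044]), nan)
scene tall (87, array([ 0.5982, -0.1666]), 0.0016) med (83, array([ 0.6196, -0.044 ]), 0.0023)
  return _methods._mean(a, axis=axis, dtype=dtype,
  ret = ret.dtype.type(ret / rcount)
```

Emit:
drive_tool(rows=[{"offset":[-0.027,-0.035,0.1],"rotation":[0,0,0],"claw":0.3},{"offset":[-0.027,-0.035,0.25],"rotation":[0,0,0],"claw":0.3},{"offset":[-0.027,-0.035,0.38],"rotation":[0,0,0],"claw":0.3},{"offset":[-0.027,-0.035,0.45],"rotation":[0,0,0],"claw":0.3},{"offset":[-0.027,-0.035,0.475],"rotation":[0,0,0],"claw":0.3},{"offset":[-0.027,-0.035,0.475],"rotation":[0,0,0],"claw":0.3},{"offset":[-0.027,-0.035,0.483],"rotation":[0,0,0],"claw":0.3},{"offset":[-0.027,-0.035,0.483],"rotation":[0,0,0],"claw":0.3},{"offset":[-0.027,-0.035,0.483],"rotation":[0,0,0],"claw":0.3}])

```text
clock: 27.77
tcp_pos: [0.4691, -0.1672, 0.0057]
orientation: [0.001, 3.14, -0.0]
contact_force: [0.7, 0.1, -2.1]
grip_width: 0.047
gripper_force: 62.6
```

Run:
```python
from m import *
to(.4686,-.1666,.004,0); o=get_obs(); print(o['contact_force'])
```

```text
off [0.003 0.004 0.012] rot [-0.     0.001 -0.   ] tcp [ 0.4691 -0.1672  0.0057] j [-0.05  0.56  0.33  2.15 -0.38  0.48  2.15]
[ 0.66136965  0.05032842 -2.07050646]
```

Emit:
drive_tool(rows=[{"offset":[0.003,0.004,0.005],"rotation":[0,0,0],"claw":0.3},{"offset":[0.003,0.004,0.012],"rotation":[0,0,0],"claw":0.3},{"offset":[0.003,0.004,0.012],"rotation":[0,0,0],"claw":0.3},{"offset":[0.003,0.004,0.012],"rotation":[0,0,0],"claw":0.3}])

```text
clock: 28.1
tcp_pos: [0.4684, -0.1665, 0.0037]
orientation: [0.001, 3.141, 0.0]
contact_force: [-1.3, 0.5, 4.3]
grip_width: 0.0473
gripper_force: 63.4
```

Emit:
drive_tool(rows=[{"offset":[0,0,0],"rotation":[0,0,0],"claw":0.7},{"offset":[0,0,0],"rotation":[0,0,0],"claw":0.75},{"offset":[0,0,0],"rotation":[0,0,0],"claw":0.75},{"offset":[0,0,0],"rotation":[0,0,0],"claw":0.75},{"offset":[0,0,-0.2],"rotation":[0,0,0],"claw":0.75},{"offset":[0,0,-0.5],"rotation":[0,0,0],"claw":0.75},{"offset":[0,0.2,-0.8],"rotation":[0,0,0],"claw":0.75},{"offset":[0,0.5,-1],"rotation":[0,0,0],"claw":1},{"offset":[0,0.65,-1],"rotation":[0,0,0],"claw":1},{"offset":[0,0.65,-1],"rotation":[0,0,0],"claw":1},{"offset":[0,0.65,-1],"rotation":[0,0,0],"claw":1}])

```text
clock: 29.02
tcp_pos: [0.469, -0.0659, 0.1541]
orientation: [-0.008, 3.139, 0.002]
contact_force: [-0.1, -0.0, -0.5]
grip_width: 0.0857
gripper_force: 0.0
```

Run:
```python
from m import *
to(.45,-.0,.25,0)
for n in ('wrist','side','scene'):
    f=cam(n); print(n,plates(f,(.38,.58,-.21,-.12),thr=80))
    try: print('tall',bottle(f,(.60,-.166),.0165,.006,.045),'med',bottle(f,(.62,-.044),.013,.004,.03))
    except Exception: pass
    save(f,f'pics/{n}8.png')
    print('mid',plates(f,(.5,.68,.19,.42)))
```

```text
off [ 0.123  0.441 -0.639] rot [0.001 0.001 0.003] tcp [ 0.469  -0.0659  0.1541] j [-0.41  0.26  0.49  2.13 -0.17  0.79  1.76]
wrist [(489.0, -166.6, 150.7, 52.4, 0.1)]
tall (482, array([ 0.6022, -0.1667]), 0.0002) med (763, array([ 0.6226, -0.0432]), 0.0006)
mid [(594.2, 212.5, 59.0, 20.6, 16.0)]
side [(486.4, -180.5, 158.2, 49.7, -10.0)]
tall (0, array([ 0.6  , -0.166]), nan) med (0, array([ 0.62 , -0.044]), nan)
mid [(595.9, 277.0, 125.1, 51.5, 86.1)]
scene [(483.2, -165.1, 161.0, 57.2, 0.3)]
tall (123, array([ 0.598, -0.167]), 0.0016) med (80, array([ 0.6181, -0.0436]), 0.0019)
mid [(592.1, 276.3, 127.4, 54.2, 86.2)]
  return _methods._mean(a, axis=axis, dtype=dtype,
  ret = ret.dtype.type(ret / rcount)
```

The long carrier is placed: the wrist camera gives centre (489.0, −166.6) mm, yaw 0.1°, gap about 21 mm. Now the mid carrier.

Emit:
drive_tool(rows=[{"offset":[-0.1,0.25,0],"rotation":[0,0,0],"claw":0.8},{"offset":[-0.2,0.5,0],"rotation":[0,0,0],"claw":0.8},{"offset":[-0.28,0.75,0],"rotation":[0,0,0],"claw":0.8},{"offset":[-0.33,0.9,0],"rotation":[0,0,0],"claw":0.8},{"offset":[-0.33,0.9,0],"rotation":[0,0,0],"claw":0.8},{"offset":[-0.33,0.9,0],"rotation":[0,0,0],"claw":0.8}])

```text
clock: 29.67
tcp_pos: [0.5176, 0.0654, 0.152]
orientation: [-0.001, -3.14, 0.002]
contact_force: [0.3, -1.7, 0.7]
grip_width: 0.0684
gripper_force: 0.0
```

Emit:
drive_tool(rows=[{"offset":[-0.1,0.2,0],"rotation":[0,0,-0.06],"claw":0.8},{"offset":[-0.2,0.4,0],"rotation":[0,0,-0.12],"claw":0.8},{"offset":[-0.28,0.55,0],"rotation":[0,0,-0.18],"claw":0.8},{"offset":[-0.33,0.7,0],"rotation":[0,0,-0.24],"claw":0.8},{"offset":[-0.33,0.7,0],"rotation":[0,0,-0.3],"claw":0.8},{"offset":[-0.33,0.7,0],"rotation":[0,0,-0.36],"claw":0.8},{"offset":[-0.33,0.7,0],"rotation":[0,0,-0.42],"claw":0.8},{"offset":[-0.33,0.7,0],"rotation":[0,0,-0.48],"claw":0.8},{"offset":[-0.33,0.7,0],"rotation":[0,0,-0.54],"claw":0.8},{"offset":[-0.33,0.7,0],"rotation":[0,0,-0.6],"claw":0.8},{"offset":[-0.33,0.7,0],"rotation":[0,0,-0.66],"claw":0.8},{"offset":[-0.33,0.7,0],"rotation":[0,0,-0.72],"claw":0.8},{"offset":[-0.33,0.7,0],"rotation":[0,0,-0.75],"claw":0.8},{"offset":[-0.33,0.7,0],"rotation":[0,0,-0.75],"claw":0.8},{"offset":[-0.33,0.7,0],"rotation":[0,0,-0.75],"claw":0.8}])

```text
clock: 30.92
tcp_pos: [0.5674, 0.168, 0.1525]
orientation: [2.133, -2.305, 0.0]
contact_force: [-0.3, 0.3, -0.3]
grip_width: 0.0687
gripper_force: 0.0
```

Run:
```python
from m import *
f=cam('wrist'); print(plates(f,(.5,.68,.15,.4))); save(f,'pics/w9.png')
g=cam('scene'); print(plates(g,(.5,.68,.15,.4)))
P=cloud(g); m=(P[...,2]>.025)&(P[...,2]<.055)&(P[...,0]>.62)&(P[...,0]<.9)&(P[...,1]>.2)&(P[...,1]<.4)&(g['frame'][...,0]>g['frame'][...,2].astype(int)+40); print('tape x min',np.nanpercentile(P[m],[1,99],axis=0))
to(.5945,.2466,.02,86.1)
```

```text
[(597.8, 275.7, 126.0, 50.3, 86.1)]
[(591.6, 276.8, 125.8, 55.1, 86.1)]
tape x min [[0.68852314 0.23262726 0.02570267]
 [0.82553082 0.32364791 0.04958242]]
off [-0.529 -0.142  0.884] rot [ 0.    -0.    -0.004] tcp [0.5673 0.1692 0.1527] j [-0.44  0.43  0.05  1.84 -0.03  0.88  2.69]
```

Emit:
drive_tool(rows=[{"offset":[-0.2,-0.1,0.1],"rotation":[0,0,0],"claw":0.75},{"offset":[-0.4,-0.146,0.3],"rotation":[0,0,0],"claw":0.75},{"offset":[-0.527,-0.146,0.5],"rotation":[0,0,0],"claw":0.75},{"offset":[-0.527,-0.146,0.7],"rotation":[0,0,0],"claw":0.75},{"offset":[-0.527,-0.146,0.8],"rotation":[0,0,0],"claw":0.75},{"offset":[-0.527,-0.146,0.88],"rotation":[0,0,0],"claw":0.75},{"offset":[-0.527,-0.146,0.88],"rotation":[0,0,0],"claw":0.75},{"offset":[-0.527,-0.146,0.94],"rotation":[0,0,0],"claw":0.75},{"offset":[-0.527,-0.146,0.98],"rotation":[0,0,0],"claw":0.75},{"offset":[-0.527,-0.146,0.995],"rotation":[0,0,0],"claw":0.75},{"offset":[-0.527,-0.146,0.995],"rotation":[0,0,0],"claw":0.75},{"offset":[-0.527,-0.146,0.995],"rotation":[0,0,0],"claw":0.75}])

```text
clock: 32.02
tcp_pos: [0.5951, 0.2483, 0.0045]
orientation: [-2.14, 2.299, -0.0]
contact_force: [-0.0, -0.6, 0.1]
grip_width: 0.0639
gripper_force: 0.0
```

Run:
```python
from m import *
f=cam('wrist'); print(plates(f,(.5,.68,.15,.4),thr=90)); to(.595,.246,.002,86.1); print(get_obs()['contact_force'])
```

```text
[(596.6, 261.8, 103.0, 50.0, 86.1)]
off [0.016 0.    0.017] rot [-0.     0.    -0.002] tcp [0.5952 0.2483 0.0046] j [-0.51  0.7   0.03  1.78 -0.03  0.67  2.6 ]
[-0.15408537  0.28016459 -0.09658643]
```

Close, then lift.

Emit:
drive_tool(rows=[{"offset":[0,0,0.017],"rotation":[0,0,0],"claw":0.75},{"offset":[0,0,0.017],"rotation":[0,0,0],"claw":0.3},{"offset":[0,0,0.017],"rotation":[0,0,0],"claw":0.3},{"offset":[0,0,0.017],"rotation":[0,0,0],"claw":0.3},{"offset":[0,0,0.017],"rotation":[0,0,0],"claw":0.3},{"offset":[0,0,0.017],"rotation":[0,0,0],"claw":0.3},{"offset":[0,0,0.017],"rotation":[0,0,0],"claw":0.3}], force=60)

```text
clock: 32.65
tcp_pos: [0.595, 0.2483, 0.002]
orientation: [-2.14, 2.299, -0.0]
contact_force: [-2.1, -0.6, 6.2]
grip_width: 0.0477
gripper_force: 62.3
```

Emit:
drive_tool(rows=[{"offset":[0,0,-0.1],"rotation":[0,0,0],"claw":0.3},{"offset":[0,0,-0.25],"rotation":[0,0,0],"claw":0.3},{"offset":[0,0,-0.4],"rotation":[0,0,0],"claw":0.3},{"offset":[0,0,-0.5],"rotation":[0,0,0],"claw":0.3},{"offset":[0,0,-0.5],"rotation":[0,0,0],"claw":0.3},{"offset":[0,0,-0.5],"rotation":[0,0,0],"claw":0.3}])

```text
clock: 33.15
tcp_pos: [0.5952, 0.2484, 0.0774]
orientation: [-2.139, 2.298, -0.001]
contact_force: [-0.2, -0.5, -1.7]
grip_width: 0.0478
gripper_force: 62.2
```

Run:
```python
from m import *
c=np.array([.5943,.0775]); R=Ro.from_euler('z',-8,degrees=True).as_matrix()[:2,:2]
t=c+R@[-.0625-.0285-.012,.025+.010]; print(t)
to(t[0],t[1],.08,-8); print(get_obs()['grip_width'],get_obs()['gripper_force'])
```

```text
[0.49717345 0.12649421]
off [ 0.857  0.593 -0.019] rot [-0.     0.001  0.819] tcp [0.5952 0.2484 0.0774] j [-0.52  0.6   0.04  1.75 -0.03  0.79  2.6 ]
0.0477810026898555 62.170811891555786
```

Emit:
drive_tool(rows=[{"offset":[0.15,0.1,0],"rotation":[0,0,0.03],"claw":0.3},{"offset":[0.35,0.25,0],"rotation":[0,0,0.09],"claw":0.3},{"offset":[0.55,0.4,0],"rotation":[0,0,0.15],"claw":0.3},{"offset":[0.75,0.52,0],"rotation":[0,0,0.21],"claw":0.3},{"offset":[0.857,0.593,0],"rotation":[0,0,0.27],"claw":0.3},{"offset":[0.857,0.593,0],"rotation":[0,0,0.33],"claw":0.3},{"offset":[0.857,0.593,0],"rotation":[0,0,0.39],"claw":0.3},{"offset":[0.857,0.593,0],"rotation":[0,0,0.45],"claw":0.3},{"offset":[0.857,0.593,0],"rotation":[0,0,0.51],"claw":0.3},{"offset":[0.857,0.593,0],"rotation":[0,0,0.57],"claw":0.3},{"offset":[0.857,0.593,0],"rotation":[0,0,0.63],"claw":0.3},{"offset":[0.857,0.593,0],"rotation":[0,0,0.69],"claw":0.3},{"offset":[0.857,0.593,0],"rotation":[0,0,0.75],"claw":0.3},{"offset":[0.857,0.593,0],"rotation":[0,0,0.8],"claw":0.3},{"offset":[0.857,0.593,0],"rotation":[0,0,0.819],"claw":0.3},{"offset":[0.857,0.593,0],"rotation":[0,0,0.819],"claw":0.3},{"offset":[0.857,0.593,0],"rotation":[0,0,0.819],"claw":0.3}])

```text
clock: 34.57
tcp_pos: [0.496, 0.1261, 0.0755]
orientation: [-0.215, -3.133, 0.002]
contact_force: [0.6, 0.3, -1.8]
grip_width: 0.0478
gripper_force: 62.2
```

Run:
```python
from m import *
to(.4972,.1265,.0035,-8); o=get_obs(); print(o['grip_width'],o['gripper_force'])
f=cam('wrist'); print(plates(f,(.38,.6,.05,.2),z=.085,thr=70))
P=cloud(f); m=(abs(P[...,2]-.083)<.012)&(P[...,0]<.6)&(P[...,0]>.38)&(abs(P[...,1]-.13)<.04); print(m.sum(),np.round(np.nanpercentile(P[m],[.5,50,99.5],axis=0),3).tolist())
```

```text
off [-0.009  0.004  0.48 ] rot [-0.001 -0.001  0.001] tcp [0.496  0.1261 0.0755] j [-0.74  0.46  0.46  2.09 -0.33  0.66  1.38]
0.04783589912500047 62.22223162651062
[(524.2, 93.4, 32.8, 7.7, -10.6)]
23923 [[0.46, 0.094, 0.077], [0.5, 0.124, 0.084], [0.56, 0.159, 0.094]]
```

Emit:
drive_tool(rows=[{"offset":[0,0,0.1],"rotation":[0,0,0],"claw":0.3},{"offset":[0,0,0.25],"rotation":[0,0,0],"claw":0.3},{"offset":[0,0,0.37],"rotation":[0,0,0],"claw":0.3},{"offset":[0,0,0.45],"rotation":[0,0,0],"claw":0.3},{"offset":[0,0,0.475],"rotation":[0,0,0],"claw":0.3},{"offset":[0,0,0.482],"rotation":[0,0,0],"claw":0.3},{"offset":[0,0,0.482],"rotation":[0,0,0],"claw":0.3},{"offset":[0,0,0.482],"rotation":[0,0,0],"claw":0.3}])

```text
clock: 35.28
tcp_pos: [0.4975, 0.1264, 0.0048]
orientation: [0.218, 3.133, 0.001]
contact_force: [0.6, 0.1, -1.6]
grip_width: 0.0478
gripper_force: 62.2
```

Emit:
drive_tool(rows=[{"offset":[-0.02,0,0],"rotation":[0,0,0],"claw":0.3},{"offset":[-0.04,0,0],"rotation":[0,0,0],"claw":0.3},{"offset":[-0.06,0,0],"rotation":[0,0,0],"claw":0.3},{"offset":[-0.07,0,0],"rotation":[0,0,0],"claw":0.3},{"offset":[-0.07,0,0],"rotation":[0,0,0],"claw":0.3},{"offset":[-0.07,0,0],"rotation":[0,0,0],"claw":0.3}])

```text
clock: 35.78
tcp_pos: [0.507, 0.1251, 0.004]
orientation: [-0.217, -3.134, -0.0]
contact_force: [-1.7, 2.2, -0.1]
grip_width: 0.0476
gripper_force: 62.3
```

Emit:
drive_tool(rows=[{"offset":[-0.006,0,0],"rotation":[0,0,0],"claw":0.3},{"offset":[-0.012,0,0],"rotation":[0,0,0],"claw":0.3},{"offset":[-0.012,0,0],"rotation":[0,0,0],"claw":0.3},{"offset":[-0.012,0,0],"rotation":[0,0,0],"claw":0.3}])

```text
clock: 36.12
tcp_pos: [0.5071, 0.125, 0.0036]
orientation: [-0.216, -3.13, 0.0]
contact_force: [-5.4, 2.6, -0.8]
grip_width: 0.0475
gripper_force: 62.4
```

Emit:
drive_tool(rows=[{"offset":[0.004,-0.01,0.004],"rotation":[0,0,0],"claw":0.3},{"offset":[0.004,-0.02,0.006],"rotation":[0,0,0],"claw":0.3},{"offset":[0.004,-0.03,0.006],"rotation":[0,0,0],"claw":0.3},{"offset":[0.004,-0.04,0.006],"rotation":[0,0,0],"claw":0.3},{"offset":[0.004,-0.05,0.006],"rotation":[0,0,0],"claw":0.3},{"offset":[0.004,-0.058,0.006],"rotation":[0,0,0],"claw":0.3},{"offset":[0.004,-0.058,0.006],"rotation":[0,0,0],"claw":0.3},{"offset":[0.004,-0.058,0.006],"rotation":[0,0,0],"claw":0.3}])

```text
clock: 36.78
tcp_pos: [0.5059, 0.1168, 0.0028]
orientation: [-0.216, -3.132, -0.001]
contact_force: [-3.7, 3.2, -1.9]
grip_width: 0.048
gripper_force: 62.3
```

Emit:
drive_tool(rows=[{"offset":[0,-0.005,0],"rotation":[0,0,0],"claw":0.3},{"offset":[0,-0.01,0],"rotation":[0,0,0],"claw":0.3},{"offset":[0,-0.01,0],"rotation":[0,0,0],"claw":0.3},{"offset":[0,-0.01,0],"rotation":[0,0,0],"claw":0.3}])

```text
clock: 37.12
tcp_pos: [0.5056, 0.1155, 0.0028]
orientation: [-0.215, -3.132, -0.001]
contact_force: [-3.9, 3.4, -0.9]
grip_width: 0.0478
gripper_force: 62.3
```

Emit:
drive_tool(rows=[{"offset":[0,-0.004,0],"rotation":[0,0,0],"claw":0.3},{"offset":[0,-0.007,0],"rotation":[0,0,0],"claw":0.3},{"offset":[0,-0.007,0],"rotation":[0,0,0],"claw":0.3},{"offset":[0,-0.007,0],"rotation":[0,0,0],"claw":0.3}])

```text
clock: 37.45
tcp_pos: [0.5055, 0.1145, 0.0028]
orientation: [-0.215, -3.132, -0.001]
contact_force: [-4.3, 3.9, -0.9]
grip_width: 0.0475
gripper_force: 62.3
```

Emit:
drive_tool(rows=[{"offset":[0,-0.004,0],"rotation":[0,0,0],"claw":0.3},{"offset":[0,-0.007,0],"rotation":[0,0,0],"claw":0.3},{"offset":[0,-0.007,0],"rotation":[0,0,0],"claw":0.3},{"offset":[0,-0.007,0],"rotation":[0,0,0],"claw":0.3}])

```text
clock: 37.78
tcp_pos: [0.5054, 0.1141, 0.0028]
orientation: [-0.214, -3.132, -0.002]
contact_force: [-4.0, 5.0, -0.6]
grip_width: 0.0477
gripper_force: 62.3
```

Emit:
drive_tool(rows=[{"offset":[0,-0.004,0],"rotation":[0,0,0],"claw":0.3},{"offset":[0,-0.007,0],"rotation":[0,0,0],"claw":0.3},{"offset":[0,-0.007,0],"rotation":[0,0,0],"claw":0.3},{"offset":[0,-0.007,0],"rotation":[0,0,0],"claw":0.3}])

```text
clock: 38.12
tcp_pos: [0.5054, 0.1139, 0.0029]
orientation: [-0.213, -3.132, -0.003]
contact_force: [-4.4, 6.5, -1.4]
grip_width: 0.0477
gripper_force: 62.3
```

Emit:
drive_tool(rows=[{"offset":[0,-0.004,0],"rotation":[0,0,0],"claw":0.3},{"offset":[0,-0.007,0],"rotation":[0,0,0],"claw":0.3},{"offset":[0,-0.007,0],"rotation":[0,0,0],"claw":0.3},{"offset":[0,-0.007,0],"rotation":[0,0,0],"claw":0.3}])

```text
clock: 38.45
tcp_pos: [0.5053, 0.1137, 0.0029]
orientation: [-0.211, -3.132, -0.004]
contact_force: [-4.3, 9.0, -0.6]
grip_width: 0.0479
gripper_force: 62.3
```

Emit:
drive_tool(rows=[{"offset":[0,0,0.005],"rotation":[0,0,0],"claw":0.3},{"offset":[0,0,0.007],"rotation":[0,0,0],"claw":0.3},{"offset":[0,0.004,0.007],"rotation":[0,0,0],"claw":0.7},{"offset":[0,0.015,0.007],"rotation":[0,0,0],"claw":0.85},{"offset":[0,0.015,0.007],"rotation":[0,0,0],"claw":0.85},{"offset":[0,0.015,0.007],"rotation":[0,0,0],"claw":0.85},{"offset":[0,0.015,-0.3],"rotation":[0,0,0],"claw":0.85},{"offset":[0.2,0.015,-0.5],"rotation":[0,0,0],"claw":0.85},{"offset":[0.4,0.015,-0.5],"rotation":[0,0,0],"claw":0},{"offset":[0.4,0.015,-0.5],"rotation":[0,0,0],"claw":0},{"offset":[0.4,0.015,-0.5],"rotation":[0,0,0],"claw":0},{"offset":[0.4,0.015,-0.5],"rotation":[0,0,0],"claw":0},{"offset":[0.4,0.015,-0.5],"rotation":[0,0,0],"claw":0},{"offset":[0.4,0.015,-0.5],"rotation":[0,0,0],"claw":0}])

```text
clock: 39.62
tcp_pos: [0.4482, 0.1206, 0.0779]
orientation: [0.219, 3.133, -0.001]
contact_force: [0.0, -0.1, -0.3]
grip_width: 0.0005
gripper_force: 0.0
```

Run:
```python
from m import *
c=np.array([.5943,.0775]); R=Ro.from_euler('z',-8,degrees=True).as_matrix()[:2,:2]
t=c+R@[-.146,.025]; print(t)
to(t[0],t[1],.005,-8); f=cam('wrist'); print(plates(f,(.4,.62,.05,.2),thr=50))
```

```text
[0.45320019 0.12257597]
off [-0.031  0.018  0.486] rot [-0.  0. -0.] tcp [0.4482 0.1206 0.0779] j [-0.79  0.4   0.48  2.2  -0.32  0.61  1.35]
[(531.3, 109.6, 127.6, 50.5, -7.2)]
```

Emit:
drive_tool(rows=[{"offset":[-0.015,0.018,0.1],"rotation":[0,0,0],"claw":0},{"offset":[-0.025,0.018,0.25],"rotation":[0,0,0],"claw":0},{"offset":[-0.025,0.018,0.38],"rotation":[0,0,0],"claw":0},{"offset":[-0.025,0.018,0.46],"rotation":[0,0,0],"claw":0},{"offset":[-0.025,0.018,0.486],"rotation":[0,0,0],"claw":0},{"offset":[-0.025,0.018,0.486],"rotation":[0,0,0],"claw":0},{"offset":[-0.025,0.018,0.486],"rotation":[0,0,0],"claw":0},{"offset":[-0.045,0.018,0.486],"rotation":[0,0,0],"claw":0},{"offset":[-0.065,0.018,0.486],"rotation":[0,0,0],"claw":0},{"offset":[-0.065,0.018,0.486],"rotation":[0,0,0],"claw":0},{"offset":[-0.065,0.018,0.486],"rotation":[0,0,0],"claw":0}])

```text
clock: 40.58
tcp_pos: [0.458, 0.1225, 0.0058]
orientation: [0.218, 3.133, 0.001]
contact_force: [-0.4, 0.2, -0.2]
grip_width: 0.0002
gripper_force: 0.0
```

Emit:
drive_tool(rows=[{"offset":[-0.01,0,0],"rotation":[0,0,0],"claw":0},{"offset":[-0.017,0,0],"rotation":[0,0,0],"claw":0},{"offset":[-0.017,0,0],"rotation":[0,0,0],"claw":0},{"offset":[-0.017,0,0],"rotation":[0,0,0],"claw":0}])

```text
clock: 40.92
tcp_pos: [0.4599, 0.122, 0.0053]
orientation: [0.218, 3.134, 0.0]
contact_force: [-0.9, 0.2, 0.2]
grip_width: -0.0004
gripper_force: 0.0
```

Emit:
drive_tool(rows=[{"offset":[-0.01,0,0],"rotation":[0,0,0],"claw":0},{"offset":[-0.014,0,0],"rotation":[0,0,0],"claw":0},{"offset":[-0.014,0,0],"rotation":[0,0,0],"claw":0},{"offset":[-0.014,0,0],"rotation":[0,0,0],"claw":0}])

```text
clock: 41.25
tcp_pos: [0.4607, 0.1218, 0.005]
orientation: [-0.217, -3.132, 0.0]
contact_force: [-3.8, 0.8, 3.1]
grip_width: -0.0004
gripper_force: 2.5
```

Emit:
drive_tool(rows=[{"offset":[-0.01,0,0],"rotation":[0,0,0],"claw":0},{"offset":[-0.014,0,0],"rotation":[0,0,0],"claw":0},{"offset":[-0.014,0,0],"rotation":[0,0,0],"claw":0},{"offset":[-0.014,0,0],"rotation":[0,0,0],"claw":0}])

```text
clock: 41.58
tcp_pos: [0.4608, 0.1217, 0.0048]
orientation: [-0.216, -3.128, 0.0]
contact_force: [-9.7, 2.2, 7.8]
grip_width: 0.0003
gripper_force: 4.9
```

Emit:
drive_tool(rows=[{"offset":[0.1,0,0],"rotation":[0,0,0],"claw":0},{"offset":[0.1,0,-0.2],"rotation":[0,0,0],"claw":0},{"offset":[0.1,0,-0.4],"rotation":[0,0,0],"claw":0},{"offset":[-0.3,0.1,-0.5],"rotation":[0,0,0],"claw":0},{"offset":[-0.6,0.3,-0.5],"rotation":[0,0,0],"claw":0},{"offset":[-0.75,0.33,-0.5],"rotation":[0,0,0],"claw":0},{"offset":[-0.75,0.33,-0.5],"rotation":[0,0,0],"claw":0},{"offset":[-0.75,0.33,-0.5],"rotation":[0,0,0],"claw":0}])

```text
clock: 42.25
tcp_pos: [0.5874, 0.1559, 0.0811]
orientation: [0.217, 3.128, 0.001]
contact_force: [-0.5, -0.1, 0.5]
grip_width: 0.0001
gripper_force: 0.0
```

```bash
python3 -c "
from h import *
to(.5857,.1454,.005,-8)"
```

```text
off [ 0.005 -0.072  0.507] rot [0.001 0.003 0.001] tcp [0.5874 0.1559 0.0811] j [-0.71  0.58  0.47  1.87 -0.36  0.76  1.39]
```

Emit:
drive_tool(rows=[{"offset":[0.005,-0.03,0.1],"rotation":[0,0,0],"claw":0},{"offset":[0.005,-0.03,0.25],"rotation":[0,0,0],"claw":0},{"offset":[0.005,-0.03,0.4],"rotation":[0,0,0],"claw":0},{"offset":[0.005,-0.03,0.5],"rotation":[0,0,0],"claw":0},{"offset":[0.005,-0.03,0.507],"rotation":[0,0,0],"claw":0},{"offset":[0.005,-0.03,0.507],"rotation":[0,0,0],"claw":0},{"offset":[0.005,-0.05,0.507],"rotation":[0,0,0],"claw":0},{"offset":[0.005,-0.07,0.507],"rotation":[0,0,0],"claw":0},{"offset":[0.005,-0.09,0.507],"rotation":[0,0,0],"claw":0},{"offset":[0.005,-0.11,0.507],"rotation":[0,0,0],"claw":0},{"offset":[0.005,-0.12,0.507],"rotation":[0,0,0],"claw":0},{"offset":[0.005,-0.12,0.507],"rotation":[0,0,0],"claw":0},{"offset":[0.005,-0.12,0.507],"rotation":[0,0,0],"claw":0}])

```text
clock: 43.33
tcp_pos: [0.5792, 0.1371, 0.0044]
orientation: [0.218, 3.134, 0.0]
contact_force: [-0.1, 0.3, 0.3]
grip_width: -0.0004
gripper_force: 0.0
```

Emit:
drive_tool(rows=[{"offset":[0,-0.007,0],"rotation":[0,0,0],"claw":0},{"offset":[0,-0.014,0],"rotation":[0,0,0],"claw":0},{"offset":[0,-0.014,0],"rotation":[0,0,0],"claw":0},{"offset":[0,-0.014,0],"rotation":[0,0,0],"claw":0}])

```text
clock: 43.67
tcp_pos: [0.579, 0.1363, 0.0042]
orientation: [0.216, 3.134, 0.002]
contact_force: [1.2, 5.2, 0.3]
grip_width: 0.0002
gripper_force: 2.2
```

Emit:
drive_tool(rows=[{"offset":[0,-0.007,0],"rotation":[0,0,0],"claw":0},{"offset":[0,-0.014,0],"rotation":[0,0,0],"claw":0},{"offset":[0,-0.014,0],"rotation":[0,0,0],"claw":0},{"offset":[0,-0.014,0],"rotation":[0,0,0],"claw":0}])

```text
clock: 44.0
tcp_pos: [0.5792, 0.136, 0.0045]
orientation: [0.214, 3.133, 0.005]
contact_force: [1.5, 8.8, -1.2]
grip_width: 0.0
gripper_force: 4.3
```

Emit:
drive_tool(rows=[{"offset":[0,-0.007,0],"rotation":[0,0,0],"claw":0},{"offset":[0,-0.012,0],"rotation":[0,0,0],"claw":0},{"offset":[0,-0.012,0],"rotation":[0,0,0],"claw":0},{"offset":[0,-0.012,0],"rotation":[0,0,0],"claw":0}])

```text
clock: 44.33
tcp_pos: [0.5792, 0.1359, 0.0047]
orientation: [0.213, 3.133, 0.008]
contact_force: [2.0, 11.3, -0.4]
grip_width: -0.0002
gripper_force: 5.9
```

Solid contact on both fences. Regrip.

Emit:
drive_tool(rows=[{"offset":[0,0.1,0],"rotation":[0,0,0],"claw":0},{"offset":[0,0.1,0],"rotation":[0,0,0],"claw":0},{"offset":[0,0.1,-0.3],"rotation":[0,0,0],"claw":0},{"offset":[0,0.1,-0.5],"rotation":[0,0,0],"claw":0.8},{"offset":[0.3,0,-0.5],"rotation":[0,0,0],"claw":0.8},{"offset":[0.45,-0.19,-0.5],"rotation":[0,0,0],"claw":0.8},{"offset":[0.45,-0.19,-0.5],"rotation":[0,0,0],"claw":0.8},{"offset":[0.45,-0.19,-0.5],"rotation":[0,0,0],"claw":0.8},{"offset":[0.45,-0.19,-0.5],"rotation":[0,0,0],"claw":0.8},{"offset":[0.45,-0.19,-0.5],"rotation":[0,0,0],"claw":0.8}])

```text
clock: 45.17
tcp_pos: [0.5086, 0.1124, 0.0793]
orientation: [0.217, 3.133, -0.0]
contact_force: [0.2, 0.1, 0.1]
grip_width: 0.0686
gripper_force: 0.0
```

```bash
python3 -c "
from h import *
to(.5066,.1146,.0025,-8)"
```

```text
off [0.015 0.013 0.512] rot [-0.     0.001  0.001] tcp [0.5086 0.1124 0.0793] j [-0.72  0.47  0.48  2.07 -0.34  0.67  1.42]
```

Emit:
drive_tool(rows=[{"offset":[0.015,0.013,0.1],"rotation":[0,0,0],"claw":0.75},{"offset":[0.015,0.013,0.3],"rotation":[0,0,0],"claw":0.75},{"offset":[0.015,0.013,0.42],"rotation":[0,0,0],"claw":0.75},{"offset":[0.015,0.013,0.49],"rotation":[0,0,0],"claw":0.75},{"offset":[0.015,0.013,0.511],"rotation":[0,0,0],"claw":0.75},{"offset":[0.015,0.013,0.511],"rotation":[0,0,0],"claw":0.75},{"offset":[0.015,0.013,0.511],"rotation":[0,0,0],"claw":0.75}])

```text
clock: 45.75
tcp_pos: [0.5064, 0.1146, 0.0031]
orientation: [0.218, 3.133, 0.0]
contact_force: [-0.2, 0.2, 0.1]
grip_width: 0.0642
gripper_force: 0.0
```

Emit:
drive_tool(rows=[{"offset":[0,0,0],"rotation":[0,0,0],"claw":0.3},{"offset":[0,0,0],"rotation":[0,0,0],"claw":0.3},{"offset":[0,0,0],"rotation":[0,0,0],"claw":0.3},{"offset":[0,0,0],"rotation":[0,0,0],"claw":0.3},{"offset":[0,0,0],"rotation":[0,0,0],"claw":0.3},{"offset":[0,0,0],"rotation":[0,0,0],"claw":0.3}], force=60)

```text
clock: 46.25
tcp_pos: [0.5065, 0.1148, 0.0041]
orientation: [0.218, 3.132, 0.002]
contact_force: [-1.8, -0.9, 7.0]
grip_width: 0.0473
gripper_force: 60.4
```

Emit:
drive_tool(rows=[{"offset":[0,0,-0.06],"rotation":[0,0,0],"claw":0.3},{"offset":[0.05,0,-0.2],"rotation":[0,0,0],"claw":0.3},{"offset":[0.15,0,-0.35],"rotation":[0,0,0],"claw":0.3},{"offset":[0.2,0,-0.5],"rotation":[0,0,0],"claw":0.3},{"offset":[0.2,0,-0.5],"rotation":[0,0,0],"claw":0.3},{"offset":[0.2,0,-0.5],"rotation":[0,0,0],"claw":0.3}])

```text
clock: 46.75
tcp_pos: [0.4765, 0.1194, 0.0792]
orientation: [0.217, 3.131, 0.004]
contact_force: [-0.1, -0.8, -1.3]
grip_width: 0.0473
gripper_force: 62.5
```

```bash
python3 -c "
from h import *
to(.48,-.0433,.08,0);o=get_obs(); print(o['grip_width'],o['gripper_force'])"
```

```text
off [-0.173 -1.071 -0.008] rot [ 0.001  0.001 -0.069] tcp [0.4765 0.1194 0.0792] j [-0.77  0.43  0.49  2.14 -0.34  0.64  1.39]
0.04731345057907339 62.544236183166504
```

Emit:
drive_tool(rows=[{"offset":[-0.03,-0.2,0],"rotation":[0,0,-0.02],"claw":0.3},{"offset":[-0.06,-0.4,0],"rotation":[0,0,-0.04],"claw":0.3},{"offset":[-0.1,-0.6,0],"rotation":[0,0,-0.05],"claw":0.3},{"offset":[-0.14,-0.8,0],"rotation":[0,0,-0.06],"claw":0.3},{"offset":[-0.173,-1,0],"rotation":[0,0,-0.069],"claw":0.3},{"offset":[-0.173,-1,0],"rotation":[0,0,-0.069],"claw":0.3},{"offset":[-0.173,-1,0],"rotation":[0,0,-0.069],"claw":0.3},{"offset":[-0.173,-1,0],"rotation":[0,0,-0.069],"claw":0.3}])

```text
clock: 47.42
tcp_pos: [0.4806, -0.0333, 0.077]
orientation: [-0.002, -3.141, -0.0]
contact_force: [0.2, 0.4, -0.4]
grip_width: 0.0474
gripper_force: 62.6
```

```bash
python3 -c "
from m import *
to(.4985,-.0433,.006,0);o=get_obs(); print(o['grip_width'],o['gripper_force'])
f=cam('wrist');print(plates(f,(.36,.6,-.08,0),z=.088,thr=60))"
```

```text
off [-0.12  -0.067  0.474] rot [ 0.    -0.    -0.001] tcp [ 0.4806 -0.0333  0.077 ] j [-0.44  0.42  0.46  2.16 -0.31  0.62  1.82]
0.0473621890312703 62.585391998291016
[]
```

Emit:
drive_tool(rows=[{"offset":[-0.06,-0.067,0.05],"rotation":[0,0,0],"claw":0.3},{"offset":[-0.12,-0.067,0.2],"rotation":[0,0,0],"claw":0.3},{"offset":[-0.12,-0.067,0.35],"rotation":[0,0,0],"claw":0.3},{"offset":[-0.12,-0.067,0.44],"rotation":[0,0,0],"claw":0.3},{"offset":[-0.12,-0.067,0.474],"rotation":[0,0,0],"claw":0.3},{"offset":[-0.12,-0.067,0.474],"rotation":[0,0,0],"claw":0.3},{"offset":[-0.12,-0.067,0.474],"rotation":[0,0,0],"claw":0.3}])

```text
clock: 48.05
tcp_pos: [0.4988, -0.0426, 0.0065]
orientation: [0.001, -3.141, -0.0]
contact_force: [-0.3, 0.5, -0.4]
grip_width: 0.0471
gripper_force: 62.6
```

```bash
python3 -c "
from m import *
to(.4985,-.0433,.004,0);o=get_obs(); print(o['contact_force'])"
```

```text
off [ 0.002 -0.005  0.016] rot [ 0. -0.  0.] tcp [ 0.4988 -0.0426  0.0065] j [-0.33  0.57  0.36  2.14 -0.41  0.5   1.92]
[-0.28194644  0.52764724 -0.36305356]
```

Emit:
drive_tool(rows=[{"offset":[0.002,-0.005,0.008],"rotation":[0,0,0],"claw":0.3},{"offset":[0.002,-0.005,0.016],"rotation":[0,0,0],"claw":0.3},{"offset":[0.002,-0.005,0.016],"rotation":[0,0,0],"claw":0.3},{"offset":[0.002,-0.005,0.016],"rotation":[0,0,0],"claw":0.3}])

```text
clock: 48.38
tcp_pos: [0.4988, -0.0441, 0.0044]
orientation: [0.001, 3.141, 0.0]
contact_force: [0.5, 1.2, 0.3]
grip_width: 0.0469
gripper_force: 62.7
```

Emit:
drive_tool(rows=[{"offset":[0,0,0],"rotation":[0,0,0],"claw":0.7},{"offset":[0,0,0],"rotation":[0,0,0],"claw":0.75},{"offset":[0,0,0],"rotation":[0,0,0],"claw":0.75},{"offset":[0,0,0],"rotation":[0,0,0],"claw":0.75},{"offset":[0,0,-0.2],"rotation":[0,0,0],"claw":0.75},{"offset":[0,0,-0.5],"rotation":[0,0,0],"claw":0.75},{"offset":[0.1,-0.2,-0.8],"rotation":[0,0,0],"claw":0.75},{"offset":[0.2,-0.4,-1],"rotation":[0,0,0],"claw":1},{"offset":[0.3,-0.4,-1],"rotation":[0,0,0],"claw":1},{"offset":[0.3,-0.4,-1],"rotation":[0,0,0],"claw":1},{"offset":[0.3,-0.4,-1],"rotation":[0,0,0],"claw":1},{"offset":[0.3,-0.4,-1],"rotation":[0,0,0],"claw":1}])

```text
clock: 49.38
tcp_pos: [0.4535, -0.1036, 0.1539]
orientation: [0.001, 3.141, 0.001]
contact_force: [0.6, 0.3, 0.5]
grip_width: 0.0852
gripper_force: 0.0
```

```bash
python3 - <<'E' 2>/dev/null
from m import *
f=cam('wrist'); save(f,'pics/wA.png'); to(.45,-.1,.25,0)
for t in (60,110,150):
    print(plates(f,(.38,.62,-.21,-.12),thr=t),plates(f,(.38,.62,-.09,0.01),thr=t))
print('tall',bottle(f,(.60,-.166),.0165,.006,.045),'med',bottle(f,(.62,-.044),.013,.004,.03))
for n in('side','scene'):
    g=cam(n); print(n,plates(g,(.38,.59,-.21,-.12),thr=80),plates(g,(.38,.605,-.09,0.01),thr=80))
E
```

```text
off [ 0.024  0.023 -0.643] rot [ 0. -0.  0.] tcp [ 0.4535 -0.1034  0.1535] j [-0.39  0.26  0.57  2.15 -0.2   0.78  1.87]
[(488.7, -167.0, 151.3, 51.4, 0.1)] [(526.2, -45.3, 127.9, 50.9, -0.0)]
[(489.1, -167.4, 150.6, 50.3, 0.2)] [(526.7, -45.1, 127.1, 50.4, -0.1)]
[(489.4, -167.3, 149.8, 49.8, 0.2)] [(527.9, -44.9, 124.6, 50.0, -0.2)]
tall (1092, array([ 0.6021, -0.1667]), 0.0002) med (813, array([ 0.6225, -0.0432]), 0.0006)
side [(469.6, -172.8, 117.7, 42.9, -1.4)] []
scene [(483.3, -165.2, 161.2, 57.3, 0.3)] [(534.3, -43.4, 160.4, 56.8, 0.2)]
```

View pics/wA.png

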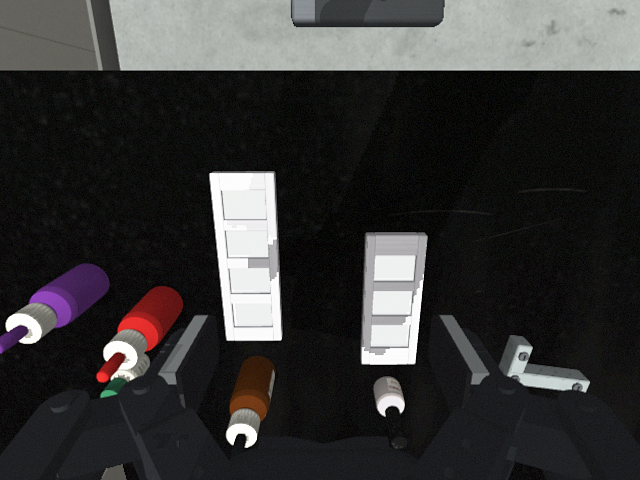

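The final view shows both carriers straight and in front of their bottles: four-window at (245,255) below the brown one at (250,400), three-window at (393,298) below the white and black one at (390,400). Each aim point is within about 2 mm of its bottle's axis, and the robot is clear.

```bash
python3 -c "
from bench import hand_in; print(hand_in())"
```

```text
the job is handed in; nothing more can be done
None
```

The job is handed in: the long and mid carriers were each squared in the stop and laid in front of their bottles in that order, with aim points measured within about 2 mm of the bottle axes; I found no short carrier on the bench.

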